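# Sort the saw's bushes through the two-way chute

## Task

Put the loose brass and blue bushes away through the two-way sorting chute: both brass ones must end in the yellow bin and both blue ones in the blue bin. Before dropping each one into the chute's mouth, make sure that the red-balled lever is pushed fully over to the correct side: it closes the side it leans to, so lean it away from the bin that you want. Leave the look-alikes without a hole (the brass thumbscrew and the blue end cap) where they stand.

Things in the scene. Friction and masses are not known exactly. Their poses are not given: they have to be found in the camera images.
- brass_bush_1: Brass (gold-coloured) round plain bush (a ring with a clear hole through it), outside diameter 30 mm, hole 16 mm, 20 mm tall, about 85 g; stands on its flat end. Origin: centre of its underside, z up along its axis. One of two alike.
- brass_bush_2: Brass (gold-coloured) round plain bush (a ring with a clear hole through it), outside diameter 30 mm, hole 16 mm, 20 mm tall, about 85 g; stands on its flat end. Origin: centre of its underside, z up along its axis. One of two alike.
- blue_bush_1: Blue round plain bush (a ring with a clear hole through it), outside diameter 30 mm, hole 16 mm, 20 mm tall, about 28 g; stands on its flat end. Origin: centre of its underside, z up along its axis. One of two alike.
- blue_bush_2: Blue round plain bush (a ring with a clear hole through it), outside diameter 30 mm, hole 16 mm, 20 mm tall, about 28 g; stands on its flat end. Origin: centre of its underside, z up along its axis. One of two alike.
- thumbscrew: LOOK-ALIKE, leave alone: a brass thumbscrew standing on its head: brass disc 30 mm across and 14 mm tall with a dark steel stud (10 mm thick, 18 mm tall) sticking up from its middle, no hole. Origin: centre of its underside.
- blue_cap: LOOK-ALIKE, leave alone: a solid domed blue end cap, 30 mm across, 19 mm tall, without a hole. Origin: centre of its underside.
- yellow_bin: The yellow bin under one outlet of the chute (side varies), fixed: 86 (x) by 100 (y) by 48 mm tall, 4 mm walls, with flat yellow lips 30 mm up that reach 73 mm in front and behind its centre. It is under the clear roof: fill it only through the chute. Origin: centre of its underside; its y runs along the chute's left-right line.
- blue_bin: The blue bin under one outlet of the chute (side varies), fixed: 86 (x) by 100 (y) by 48 mm tall, 4 mm walls, with flat blue lips 30 mm up that reach 73 mm in front and behind its centre. It is under the clear roof: fill it only through the chute. Origin: centre of its underside; its y runs along the chute's left-right line.
- sorter: Grey two-way chute, fixed. Origin on the bench under the mouth; x points away from the robot (yaw within 0.25 rad), y left. Square mouth, 84 mm wide inside, yellow rim 186 mm up: drop parts one at a time at its middle; they slide down in 1 s. Cheeks and clear roofs slope to 127 mm left and right, 57 mm up. Bins stand 74.5 mm left and right of the origin; which is on which side varies.
- diverter (a joint): Flap and lever, rad: +0.524 = lever fully to the chute's left (+y of sorter), -0.524 = fully right (stops), 0 upright. Parts go to the side OPPOSITE the lean. Lever: 10 mm dark rod 75 mm in front (-x) of the sorter's origin, pivot axis along x, 100 mm above the bench, red 24 mm ball centred 120 mm from the axis. Push the ball sideways, about 1 N; stays by friction. Starts at any angle.
Not all that is in view belongs to the job. What is shaped like the brass_bush_2 but green or pink is not meant.

How it is judged (in metres and radians):
At the end, for the whole second after the job is handed in: Both brass bushes lie in the yellow bin and both blue bushes in the blue bin (origin within the bin's outline: 45 mm in its x, 50 mm in its y, and below its 48 mm rim), released and at rest; the thumbscrew and the blue cap are within 30 mm of where they started (x of brass_bush_1 in the frame of yellow_bin between -0.045 and 0.045 m and y of brass_bush_1 in the frame of yellow_bin between -0.05 and 0.05 m and z of each of brass_bush_1, brass_bush_2 in the frame of yellow_bin below 0.048 m and linear speed of each of brass_bush_1, brass_bush_2, blue_bush_1, blue_bush_2 below 0.02 m/s and angular speed of each of brass_bush_1, brass_bush_2, blue_bush_1, blue_bush_2 below 0.5 rad/s and x of brass_bush_2 in the frame of yellow_bin between -0.045 and 0.045 m and y of brass_bush_2 in the frame of yellow_bin between -0.05 and 0.05 m and x of blue_bush_1 in the frame of blue_bin between -0.045 and 0.045 m and y of blue_bush_1 in the frame of blue_bin between -0.05 and 0.05 m and z of each of blue_bush_1, blue_bush_2 in the frame of blue_bin below 0.048 m and x of blue_bush_2 in the frame of blue_bin between -0.045 and 0.045 m and y of blue_bush_2 in the frame of blue_bin between -0.05 and 0.05 m and distance of each of thumbscrew, blue_cap from where it was at the start of the episode below 0.03 m); the robot touches nothing.
It fails at once if the brass thumbscrew is moved by more than 30 mm (distance of thumbscrew from where it was at the start of the episode above 0.03 m).
It fails at once if the blue end cap is moved by more than 30 mm (distance of blue_cap from where it was at the start of the episode above 0.03 m).
It also fails if it takes over 125 s, if anything falls off the work surface, if the arm or the gripper's body presses on something with over 40 N, if the wrist force passes 120 N, or if a joint passes its speed limit or range.

## Robot

A 6-joint arm with a two-finger parallel gripper is mounted at the origin on the work surface. World frame = base frame: x ahead of the robot, y to its left, z up, the work surface at z = 0. Lengths are in m, angles in degrees, forces in N, time in s.
With the tool pointing down it reaches from about 0.4 to 0.825 m from the base axis. Payload 7 kg.
Tool frame: the origin (TCP) lies on the centre line of the jaws, within the pads' length; the fingertips stand r.nose_length ahead of it and the grasp point (between the pads) lies 2 mm behind it (r.nose_length is the distance from the TCP to the fingertips, in m); z points along the fingers, y is the direction in which the jaws open and shut (so a half turn about z gives the same grasp; the last joint's range is limited). The gripper opens to 88 mm and grips with 3 to 60 N. Pads are 19 mm wide; open, the fingers measure 130 mm over their backs; the gripper's body (78 mm by 193 mm) begins 47 mm behind the grasp point.
Start: joints at [-50.013, 20.546, 0.682, 0, -70.136, -16.507], TCP at [0.269, -0.619, 0.244] pointing down, gripper open.
Joint ranges: [-176.03, 176.03], [-82.01, 121.73], [-58.28, 71.71], [-173.87, 95.51], [-174.79, -0.11], [-173.66, 173.66]. Speed limits (degrees/s): [136.94, 136.94, 172.46, 180, 180, 180].

## Interface

Orientations are given as [roll, pitch, yaw] about the fixed x, y, z axes, in that order (R = Rz(yaw) Ry(pitch) Rx(roll)).
In Python, from plant import r gives the robot as it stands.
- The arm moves only by the tool apply_moves, never from a script. Its argument "targets" is a list of rows, each a list of 3 entries, a list of its own where there are three numbers: the shift along the tool's x, y, z scaled (see below), then the turn, a rotation vector about the tool's x, y, z scaled (see below), then the finger opening in mm, from 0 to 87.6. A call has 1 to 5 rows; each row shifts and turns the pose as measured when the row begins, along the tool's axes as they then stand; what a row does not reach is not made up. The controller multiplies each number of a shift by 0.04 m and each number of a turn by 8 degrees. A row lasts 1/10 s, in which the tool goes at most 50 mm and 8.59 degrees, less where a joint would pass 70% of its speed; a pose out of reach is approached as far as the arm can. A call with a number of a shift or a turn outside -1 to 1 is refused whole. A call with a gripper value outside its range is refused whole. The fingers move at their own pace and stop on an object; "squeeze" is the grip in N (left out, the last holds). Time passes only in rows, so rows that do not move let the fingers close. It gives the time, the measured TCP pose, the force and the opening at its end, in the units of the state.
- r.get_state(): the state, without advancing time (a new reading comes with each control period).
- r.capture(name): name is "side" or "top" or "wrist"; returns a dict with "img" (400x640x3 uint8, blue, green, red), "z_map" (400x640 float32, m along the optical axis (not along the pixel's ray), 0 where there is no reading), "fx", "fy", "cx", "cy" (pixels), "k1" (the pictures are not rectified: a ray, as slopes to the right and down, at radius r is drawn at 1 + k1 r^2 times it, then the intrinsics apply), "camera_from_world" (4x4, takes a point from world to camera coordinates); the wrist camera has in their place "mount" (4x4, takes a point from camera to tool coordinates, whose origin is the TCP and whose axes are the flange's). Camera axes: x right, y up, looking along -z (the intrinsics and any distortion apply to the point x, -y, -z); pixel columns grow to the right and rows downward; lengths in m; the calibration is good to about 2 mm. A picture is of the moment at which its call begins: read the wrist's pose just before it.
- r.close_job(): hands the job in, once; it reports no verdict.
The state is a dict: "time_s": time; "joints": joint angles; "qd": joint speeds; "joint_torque": joint torques, N m; "tcp_pos": TCP position; "eef_rot": TCP orientation; "contact_force": force on the tool from outside, world axes, zero at the start; "moment": the same for the moment, N m; "gripper_width": finger opening in m.
Only numpy, scipy, OpenCV 4.12 (cv2) and the standard library are available. Lean on these libraries where they do the work, as an engineer would, in place of code of your own. Each camera call takes 0.05 s, during which the arm holds its last target.

## Working session

There is one attempt and no reset: what is moved stays moved. The work goes in short steps, Python scripts to look and compute and a tool call to move; the robot and the scene stay as the last step left them, time stands still between calls to the robot, and variables do not carry over. Pictures are saved under pics/ and viewed, and the job is handed in when it is done.

Besides the shell and the picture viewer there is one more tool, called as a command line: name --argument value ..., lists and objects as JSON in quotes. apply_moves: Moves the arm, as the interface text tells. Its arguments: {"type":"object","properties":{"targets":{"type":"array","items":{"type":"array"}},"squeeze":{"type":"number"}},"required":["targets"]}

```bash
ls; mkdir -p pics; python3 - <<'E'
from plant import r
import cv2,numpy as np
print(r.get_state(), r.nose_length)
for n in ["side","top","wrist"]:
    c=r.capture(n); cv2.imwrite(f"pics/{n}0.png",c["img"])
    np.savez(f"pics/{n}0.npz",**c)
    print(n,{k:(np.round(v,4).tolist() if isinstance(v,np.ndarray) else v) for k,v in c.items() if k not in("img","z_map")})
E
```

```text
pics
{'time_s': 0.0, 'joints': array([-5.00125014e+01,  2.05916150e+01,  6.32829882e-01, -1.89526764e-02,
       -7.01364640e+01, -1.65066668e+01]), 'qd': array([-0.03644673, -0.04710791,  0.03484425, -0.03923037,  0.12782185,
       -0.12683467]), 'joint_torque': array([ 6.29128613e-05, -5.82717025e+01,  2.93048269e+01,  6.99714661e+00,
        6.68754205e-03, -1.69274049e-04]), 'tcp_pos': array([ 0.26872678, -0.61868869,  0.24261714]), 'eef_rot': array([ 1.79903614e+02, -9.98295328e-03, -1.56525614e+02]), 'contact_force': array([-0.3778559 ,  0.22635262,  0.84284632]), 'moment': array([-0.04857513,  0.08397047,  0.01818921]), 'gripper_width': 0.08750294974681161} 0.017
side {'fx': 382.40406954732083, 'fy': 382.40406954732083, 'cx': 313.45105379517554, 'cy': 192.7251581476339, 'k1': 0.012191684392822196, 'camera_from_world': [[-0.9589, -0.2835, -0.0148, 0.5374], [0.1191, -0.4492, 0.8855, -0.1446], [-0.2577, 0.8473, 0.4645, -0.7942], [0.0, 0.0, 0.0, 1.0]]}
top {'fx': 444.25224532374443, 'fy': 444.25224532374443, 'cx': 315.87339896071376, 'cy': 198.61762614917518, 'k1': -0.12610255863391748, 'camera_from_world': [[-0.0181, -0.9998, -0.0014, 0.0343], [0.9788, -0.018, 0.204, -0.5682], [-0.204, 0.0023, 0.979, -1.0807], [0.0, 0.0, 0.0, 1.0]]}
wrist {'fx': 293.78515227705753, 'fy': 293.78515227705753, 'cx': 319.0162098407683, 'cy': 200.80156891190327, 'k1': -0.01400520350990087, 'mount': [[-0.0005, 0.9643, 0.2649, 0.0717], [1.0, 0.0004, 0.0003, 0.0002], [0.0002, 0.2649, -0.9643, -0.141], [0.0, 0.0, 0.0, 1.0]]}
```

View pics/top0.png

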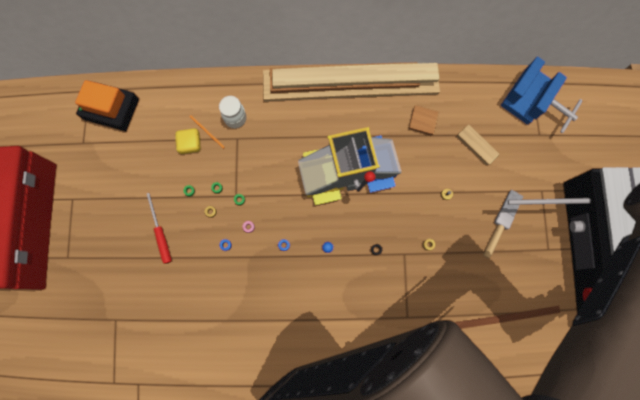

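View pics/side0.png

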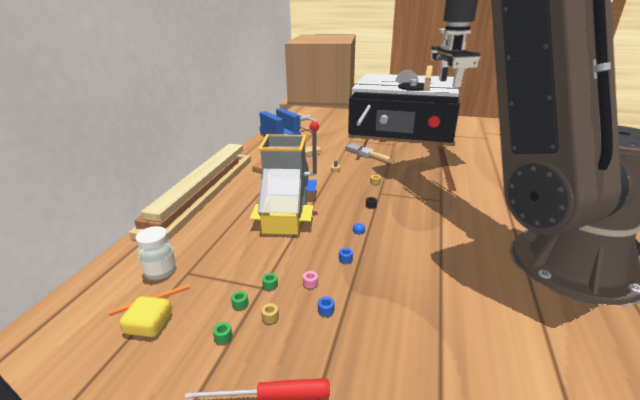

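View pics/wrist0.png

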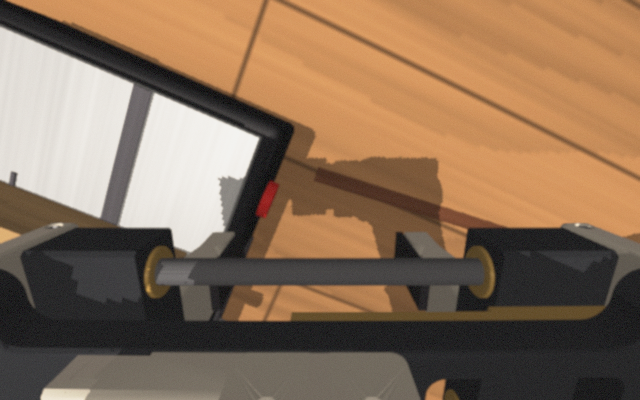

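```bash
cat > h.py <<'E'
import numpy as np,cv2
def ray(c,u,v,cfw=None):
    x=(u-c["cx"])/c["fx"]; y=(v-c["cy"])/c["fy"]
    k=float(c["k1"]); rd=np.hypot(x,y); rr=rd
    for _ in range(20): rr=rd/(1+k*rr*rr)
    s=rr/rd if rd>0 else 1
    d=np.array([x*s,-y*s,-1.0]); M=c["camera_from_world"] if cfw is None else cfw
    R=M[:3,:3]; t=M[:3,3]
    return -R.T@t, R.T@d
def onz(c,u,v,z,cfw=None):
    o,d=ray(c,u,v,cfw); return o+d*(z-o[2])/d[2]
def proj(c,P,cfw=None):
    M=c["camera_from_world"] if cfw is None else cfw
    p=M[:3,:3]@np.array(P)+M[:3,3]; x=p[0]/-p[2]; y=-p[1]/-p[2]
    f=1+float(c["k1"])*(x*x+y*y)
    return np.array([c["fx"]*x*f+c["cx"],c["fy"]*y*f+c["cy"]])
def tri(c1,p1,c2,p2):
    o1,d1=ray(c1,*p1);o2,d2=ray(c2,*p2)
    A=np.stack([d1,-d2],1); s=np.linalg.lstsq(A,o2-o1,rcond=None)[0]
    a=o1+d1*s[0];b=o2+d2*s[1]; return (a+b)/2,np.linalg.norm(a-b)
E
python3 - <<'E'
from h import *
t=np.load("pics/top0.npz");s=np.load("pics/side0.npz")
im=t["img"]; hsv=cv2.cvtColor(im,cv2.COLOR_BGR2HSV)
def comp(hsv,lo,hi,name,mn=12,mx=400):
    m=cv2.inRange(hsv,lo,hi); n,l,st,ce=cv2.connectedComponentsWithStats(m,connectivity=8)
    for i in range(1,n):
        if mn<st[i,4]<mx:
            b=st[i]; u=b[0]+(b[2]-1)/2; v=b[1]+(b[3]-1)/2
            print(name,b.tolist(),np.round(ce[i],1),np.round(onz(t,u,v,0.015),4))
comp(hsv,(100,150,60),(125,255,255),"blue")
for (u,v) in [(210,211),(447,194),(429,244),(376,250)]:
    print(u,v,hsv[v-6:v+7:1,u-6:u+7,1].max(), np.round(onz(t,u,v,0.015),4))
red=cv2.inRange(hsv,(0,180,120),(6,255,255))|cv2.inRange(hsv,(172,180,120),(180,255,255))
n,l,st,ce=cv2.connectedComponentsWithStats(red)
print([ (st[i].tolist(),ce[i]) for i in range(1,n) if st[i,4]>15])
hs=cv2.cvtColor(s["img"],cv2.COLOR_BGR2HSV)
red=cv2.inRange(hs,(0,180,120),(6,255,255))|cv2.inRange(hs,(172,180,120),(180,255,255))
n,l,st,ce=cv2.connectedComponentsWithStats(red)
print([ (st[i].tolist(),ce[i]) for i in range(1,n) if st[i,4]>15])
a=cv2.resize(im[120:260,280:480],None,fx=4,fy=4,interpolation=cv2.INTER_CUBIC)
cv2.imwrite("pics/tz1.png",a)
a=cv2.resize(im[160:270,160:320],None,fx=5,fy=5,interpolation=cv2.INTER_CUBIC)
cv2.imwrite("pics/tz2.png",a)
a=cv2.resize(s["img"][110:250,240:400],None,fx=4,fy=4,interpolation=cv2.INTER_CUBIC)
cv2.imwrite("pics/sz1.png",a)
E
```

```text
blue [359, 146, 11, 21, 137] [363.6 156.7] [ 0.694  -0.1095  0.015 ]
blue [369, 178, 23, 12, 158] [379.9 182.9] [ 0.6162 -0.1494  0.015 ]
blue [221, 241, 9, 9, 31] [224.5 244.8] [0.4578 0.2647 0.015 ]
blue [323, 243, 9, 9, 66] [327.2 247. ] [ 0.4483 -0.0029  0.015 ]
210 211 152 [0.5492 0.3071 0.015 ]
447 194 151 [ 0.584  -0.3304  0.015 ]
429 244 152 [ 0.4503 -0.2718  0.015 ]
376 250 138 [ 0.4379 -0.1307  0.015 ]
[([0, 146, 21, 142, 1825], array([  6.73808219, 202.77369863])), ([365, 172, 10, 9, 73], array([369.38356164, 176.09589041])), ([154, 227, 18, 36, 319], array([162.28213166, 245.18808777]))]
[([429, 117, 10, 10, 86], array([433.5       , 121.23255814])), ([311, 123, 7, 7, 42], array([314.        , 126.21428571])), ([258, 379, 71, 21, 840], array([294.47261905, 391.49761905]))]
```

View pics/tz1.png

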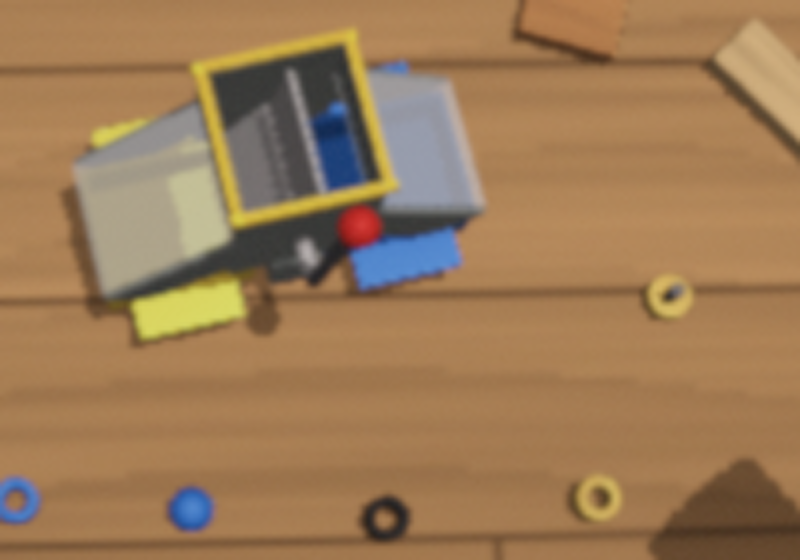

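View pics/tz2.png

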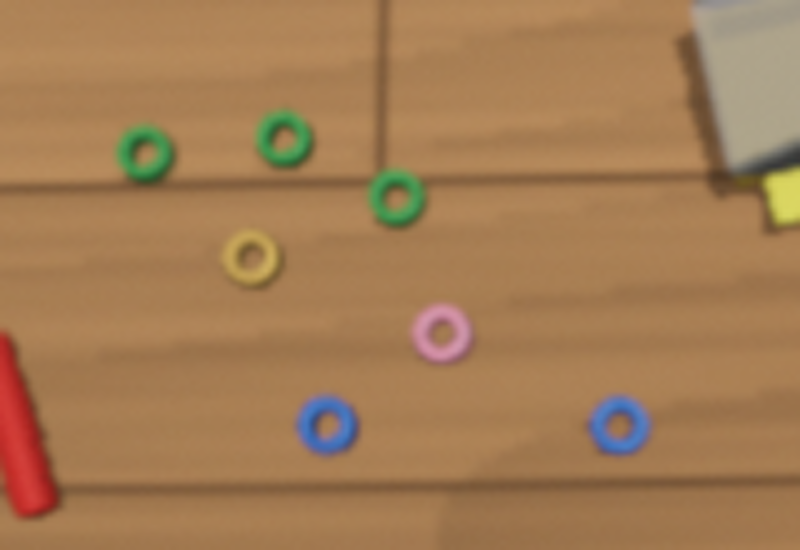

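View pics/sz1.png

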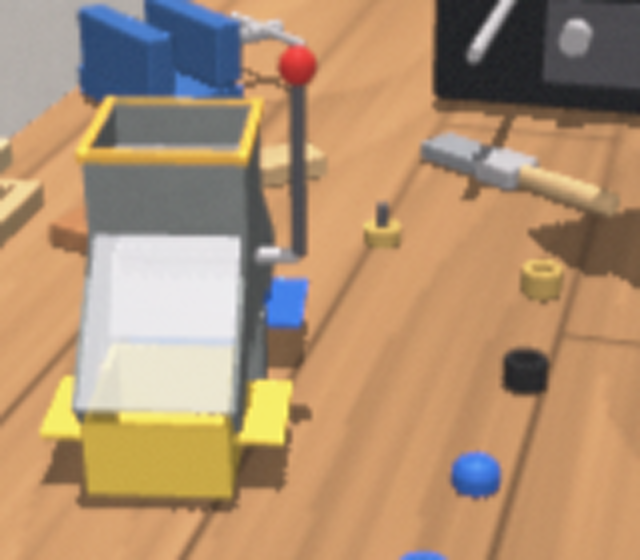

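```bash
python3 - <<'E'
from h import *
t=np.load("pics/top0.npz");s=np.load("pics/side0.npz")
b,e=tri(t,(369.4,176.1),s,(314,126.2)); print("ball",b,e)
# rim
q=[(192,67),(353,32),(397,186),(236,226)]
P=[onz(t,280+(u-1.5)/4,120+(v-1.5)/4,0.186) for u,v in q]
P=np.array(P);print(P.round(4)); c=P.mean(0);print("mouth",c, [np.linalg.norm(P[i]-P[i-1]) for i in range(4)])
d=(P[0]-P[3]+P[1]-P[2]);yaw=np.arctan2(d[1],d[0]);print("yaw",yaw)
R=np.array([[np.cos(yaw),-np.sin(yaw)],[np.sin(yaw),np.cos(yaw)]])
print("ball in sorter",R.T@(b[:2]-c[:2]),b[2])
# bushes refined by edge: threshold saturation/hue vs
ims={"t":t,"s":s}
top={"br1":(252,258,160,160,5),"bl1":(328,426,160,160,5),"bl2":(620,426,160,160,5),"br2":(598,498,280,120,4),"screw":(670,298,280,120,4),"cap":(191,509,280,120,4)}
for n,(u,v,u0,v0,f) in top.items():
    p=(u0+(u-(f-1)/2)/f,v0+(v-(f-1)/2)/f); P=onz(t,*p,0.018);print(n,p,P.round(4),np.hypot(*P[:2]).round(3),proj(s,[P[0],P[1],0.01]).round(1))
E
```

```text
ball [ 0.58432747 -0.09581325  0.21777878] 0.0004748067690122926
[[ 0.6908 -0.006   0.186 ]
 [ 0.7111 -0.1017  0.186 ]
 [ 0.6163 -0.1229  0.186 ]
 [ 0.594  -0.029   0.186 ]]
mouth [ 0.65305465 -0.06489166  0.186     ] [np.float64(0.09949880781823194), np.float64(0.09776162617855984), np.float64(0.09721798973474591), np.float64(0.09654005488955329)]
yaw 0.22660432955571516
ball in sorter [-0.07391731 -0.01469014] 0.21777878483414742
br1 (210.0, 211.2) [0.5482 0.3063 0.018 ] 0.628 [270.6 311.4]
bl1 (225.2, 244.8) [0.458  0.2635 0.018 ] 0.528 [326.5 304.4]
bl2 (283.6, 244.8) [0.4558 0.1102 0.018 ] 0.469 [345.9 254.3]
br2 (429.125, 244.125) [ 0.4496 -0.2713  0.018 ] 0.525 [375.1 179.4]
screw (447.125, 194.125) [ 0.583  -0.3298  0.018 ] 0.67 [336.  167.1]
cap (327.375, 246.875) [ 0.4483 -0.0038  0.018 ] 0.448 [359.1 226.7]
```

```bash
cat >> h.py <<'E'
from scipy.spatial.transform import Rotation as Ro
O=np.array([0.6531,-0.0649]); YAW=0.2266
def S(x,y,z): # sorter->world
    c,s=np.cos(YAW),np.sin(YAW); return np.array([O[0]+c*x-s*y,O[1]+s*x+c*y,z])
def plan(r,wps,grip=None,step=0.95,yaw=-167.0,dec=2):
    st=r.get_state(); p=st["tcp_pos"].copy(); R=Ro.from_euler("xyz",st["eef_rot"],degrees=True)
    print("t",round(st["time_s"],2),"tcp",p.round(4),"rpy",st["eef_rot"].round(2),"F",st["contact_force"].round(1),"w",round(st["gripper_width"]*1000,1))
    G=Ro.from_euler("xyz",[180,0,yaw],degrees=True); rows=[]
    for w in wps:
        w=np.array(w,float)
        for _ in range(60):
            d=R.inv().apply(w-p)/0.04; rv=(R.inv()*G).as_rotvec(degrees=True)/8
            f=min(1,step/max(1e-9,np.abs(d).max())); g=min(1,step/max(1e-9,np.abs(rv).max()))
            if np.abs(d).max()<0.02 and np.abs(rv).max()<0.05: break
            a=(d*f).round(dec); b=(rv*g).round(dec)
            rows.append([a.tolist(),b.tolist(),grip if grip is not None else round(st["gripper_width"]*1000,0)])
            p=p+R.apply(a*0.04); R=R*Ro.from_rotvec(b*8,degrees=True)
    for i in range(0,len(rows),5): print(str(rows[i:i+5]))
E
python3 - <<'E'
from plant import r
from h import *
plan(r,[S(-.075,.05,.28),S(-.075,.05,.209)],0)
E
```

```text
t 0.15 tcp [ 0.2688 -0.6188  0.2429] rpy [ 1.7993e+02 -1.0000e-02 -1.5653e+02] F [ 0.4  0.  -0.2] w 87.8
[[[-0.95, 0.78, -0.07], [0.01, -0.0, 0.95], 0], [[-0.89, 0.95, -0.07], [-0.0, -0.0, 0.36], 0], [[-0.8, 0.95, -0.07], [-0.0, -0.0, -0.0], 0], [[-0.8, 0.95, -0.07], [-0.0, -0.0, -0.0], 0], [[-0.8, 0.95, -0.07], [-0.0, -0.0, -0.0], 0]]
[[[-0.8, 0.95, -0.07], [-0.0, -0.0, -0.0], 0], [[-0.8, 0.95, -0.07], [-0.0, -0.0, -0.0], 0], [[-0.8, 0.95, -0.07], [-0.0, -0.0, -0.0], 0], [[-0.8, 0.95, -0.07], [-0.0, -0.0, -0.0], 0], [[-0.8, 0.95, -0.07], [-0.0, -0.0, -0.0], 0]]
[[[-0.8, 0.95, -0.07], [-0.0, -0.0, -0.0], 0], [[-0.8, 0.95, -0.07], [-0.0, -0.0, -0.0], 0], [[-0.8, 0.95, -0.08], [-0.0, -0.0, -0.0], 0], [[-0.17, 0.2, -0.01], [-0.0, -0.0, -0.0], 0], [[0.0, 0.0, 0.95], [-0.0, -0.0, -0.0], 0]]
[[[0.0, 0.0, 0.82], [-0.0, -0.0, -0.0], 0]]
```

Brass rings are at top-view (210,211) and (429,244). The thumbscrew, with its stud, is at (447,194). Blue rings are at (225,245) and (284,245), and the cap is at (327,247). I'm leaving the black (376,250), green and pink rings out. The yellow bin is on the left and the blue bin on the right. The lever is only slightly right, at about -0.12 rad.

apply_moves --targets '[[[-0.9,0.75,-0.1],[0,0,0.95],0],[[-0.85,0.95,-0.1],[0,0,0.36],0],[[-0.8,0.95,-0.1],[0,0,0],0],[[-0.8,0.95,-0.1],[0,0,0],0],[[-0.8,0.95,-0.1],[0,0,0],0]]'

```text
time_s: 0.65
tcp_pos: [0.3793, -0.3982, 0.2586]
eef_rot: [179.6, -0.3, -167.9]
contact_force: [2.5, -0.2, 0.5]
gripper_width: 0.053
```

apply_moves --targets '[[[-0.8,0.95,-0.1],[0,0,0],0],[[-0.8,0.95,-0.1],[0,0,0],0],[[-0.8,0.95,-0.1],[0,0,0],0],[[-0.8,0.95,-0.1],[0,0,0],0],[[-0.8,0.95,0],[0,0,0],0]]'

```text
time_s: 1.15
tcp_pos: [0.4944, -0.1767, 0.276]
eef_rot: [179.6, -0.2, -167.9]
contact_force: [1.3, -0.0, -0.6]
gripper_width: 0.0132
```

```bash
python3 - <<'E'
from plant import r
from h import *
plan(r,[S(-.075,.05,.28),S(-.075,.05,.209)],0)
E
```

```text
t 1.15 tcp [ 0.4944 -0.1767  0.276 ] rpy [ 1.7963e+02 -1.7000e-01 -1.6790e+02] F [ 1.3 -0.  -0.6] w 13.2
[[[-0.78, 0.95, -0.03], [0.05, -0.02, -0.11], 0], [[-0.81, 0.95, -0.03], [-0.0, -0.0, -0.0], 0], [[-0.81, 0.95, -0.03], [-0.0, -0.0, -0.0], 0], [[-0.2, 0.24, -0.01], [-0.0, -0.0, -0.0], 0], [[-0.0, 0.0, 0.95], [-0.0, -0.0, -0.0], 0]]
[[[-0.0, 0.01, 0.83], [-0.0, -0.0, -0.0], 0]]
```

apply_moves --targets '[[[-0.8,0.95,0],[0.05,0,-0.1],0],[[-0.8,0.95,0],[0,0,0],0],[[-0.8,0.95,0],[0,0,0],0],[[-0.2,0.25,0],[0,0,0],0],[[0,0,0.5],[0,0,0],0]]'

```text
time_s: 1.65
tcp_pos: [0.5713, -0.0253, 0.2577]
eef_rot: [-179.9, 0.1, -166.7]
contact_force: [-0.4, 0.3, -0.5]
gripper_width: 0.0003
```

```bash
python3 - <<'E'
from plant import r
from h import *
plan(r,[S(-.075,.05,.209)],0)
plan(r,[S(-.075,.05,.209),S(-.075,-.029,.207)],0,step=0.5)
E
```

```text
t 1.65 tcp [ 0.5713 -0.0253  0.2577] rpy [-1.7994e+02  1.3000e-01 -1.6668e+02] F [-0.4  0.3 -0.5] w 0.3
[[[0.08, -0.13, 0.95], [-0.01, 0.02, 0.04], 0], [[0.03, -0.04, 0.27], [0.0, -0.0, 0.0], 0]]
t 1.65 tcp [ 0.5713 -0.0253  0.2577] rpy [-1.7994e+02  1.3000e-01 -1.6668e+02] F [-0.4  0.3 -0.5] w 0.3
[[[0.04, -0.07, 0.5], [-0.01, 0.02, 0.04], 0], [[0.05, -0.07, 0.5], [0.0, -0.0, 0.0], 0], [[0.02, -0.03, 0.22], [0.0, -0.0, 0.0], 0], [[-0.0, -0.5, 0.01], [0.0, -0.0, 0.0], 0], [[-0.0, -0.5, 0.01], [0.0, -0.0, 0.0], 0]]
[[[-0.0, -0.5, 0.01], [0.0, -0.0, 0.0], 0], [[-0.0, -0.48, 0.02], [0.0, -0.0, 0.0], 0]]
```

apply_moves --targets '[[[0.1,-0.1,0.95],[0,0,0.04],0],[[0,0,0.28],[0,0,0],0],[[0,-0.5,0],[0,0,0],0],[[0,-0.5,0],[0,0,0],0],[[0,-0.5,0],[0,0,0],0]]'

```text
time_s: 2.15
tcp_pos: [0.5807, -0.0881, 0.2054]
eef_rot: [-180.0, -0.2, -166.7]
contact_force: [0.3, 0.7, 0.0]
gripper_width: 0.0003
```

```bash
python3 - <<'E'
from plant import r
from h import *
plan(r,[S(-.075,-.03,.207)],0,step=0.3)
E
```

```text
t 2.15 tcp [ 0.5807 -0.0881  0.2054] rpy [-1.7997e+02 -1.6000e-01 -1.6672e+02] F [0.3 0.7 0. ] w 0.3
[[[-0.01, -0.3, -0.02], [-0.0, -0.02, 0.03], 0], [[-0.01, -0.29, -0.02], [-0.0, -0.0, 0.0], 0]]
```

apply_moves --targets '[[[0,-0.3,0],[0,0,0],0],[[0,-0.25,0],[0,0,0],0],[[0,-0.1,0],[0,0,0],0],[[0,0,0],[0,0,0],0]]'

```text
time_s: 2.55
tcp_pos: [0.586, -0.1107, 0.2064]
eef_rot: [179.5, -0.1, -166.9]
contact_force: [-0.7, 1.0, -0.8]
gripper_width: 0.0006
```

```bash
python3 - <<'E'
from plant import r
from h import *
plan(r,[S(-.075,-.03,.207)],0,step=0.3)
c=r.capture("side");cv2.imwrite("pics/s1.png",cv2.resize(c["img"][90:250,220:400],None,fx=4,fy=3.5))
E
```

```text
t 2.55 tcp [ 0.586  -0.1107  0.2064] rpy [ 1.7945e+02 -9.0000e-02 -1.6690e+02] F [-0.7  1.  -0.8] w 0.6
[[[-0.02, -0.01, -0.01], [0.07, -0.01, 0.01], 0]]
```

View pics/s1.png

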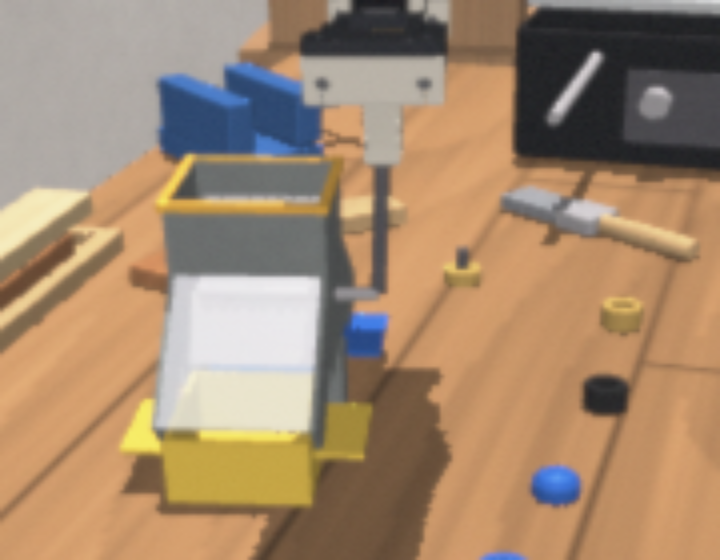

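apply_moves --targets '[[[0,-0.12,0],[0,0,0],0],[[0,-0.1,0],[0,0,0],0]]'

```text
time_s: 2.8
tcp_pos: [0.5863, -0.1119, 0.2063]
eef_rot: [178.8, -0.0, -166.9]
contact_force: [-6.7, 23.2, 8.6]
gripper_width: 0.0
```

apply_moves --targets '[[[0,-0.1,0],[0,0,0],0],[[0,-0.1,0],[0,0,0],0]]'

```text
time_s: 3.0
tcp_pos: [0.5862, -0.1118, 0.2066]
eef_rot: [178.1, -0.0, -166.8]
contact_force: [-6.7, 19.9, 6.3]
gripper_width: 0.0005
```

At the stop: force rose to 23 N and there was no further travel. Backing off.

apply_moves --targets '[[[0,0.6,0],[0.2,0,0],0],[[0,0,-0.9],[0.05,0,0],0],[[0,0,-0.9],[0,0,0],0]]'

```text
time_s: 3.3
tcp_pos: [0.578, -0.0868, 0.277]
eef_rot: [-179.9, -0.5, -166.8]
contact_force: [1.2, -0.1, 1.7]
gripper_width: 0.0005
```

```bash
python3 - <<'E'
from plant import r
from h import *
c=r.capture("top");cv2.imwrite("pics/t1.png",cv2.resize(c["img"][120:260,280:480],None,fx=4,fy=4))
plan(r,[[.4496,-.2713,.20],[.4496,-.2713,.09]],60)
E
```

```text
t 3.35 tcp [ 0.5803 -0.0872  0.2836] rpy [-1.7981e+02 -9.0000e-02 -1.6673e+02] F [ 3.5 -0.5  7.1] w 0.5
[[[0.95, -0.84, 0.47], [-0.02, -0.01, 0.03], 60], [[0.95, -0.84, 0.47], [-0.0, -0.0, 0.0], 60], [[0.95, -0.84, 0.47], [-0.0, -0.0, 0.0], 60], [[0.95, -0.84, 0.48], [-0.0, -0.0, 0.0], 60], [[0.42, -0.38, 0.21], [-0.0, -0.0, 0.0], 60]]
[[[0.0, 0.0, 0.95], [-0.0, -0.0, 0.0], 60], [[0.0, 0.0, 0.95], [-0.0, -0.0, 0.0], 60], [[0.0, 0.0, 0.85], [-0.0, -0.0, 0.0], 60]]
```

View pics/t1.png

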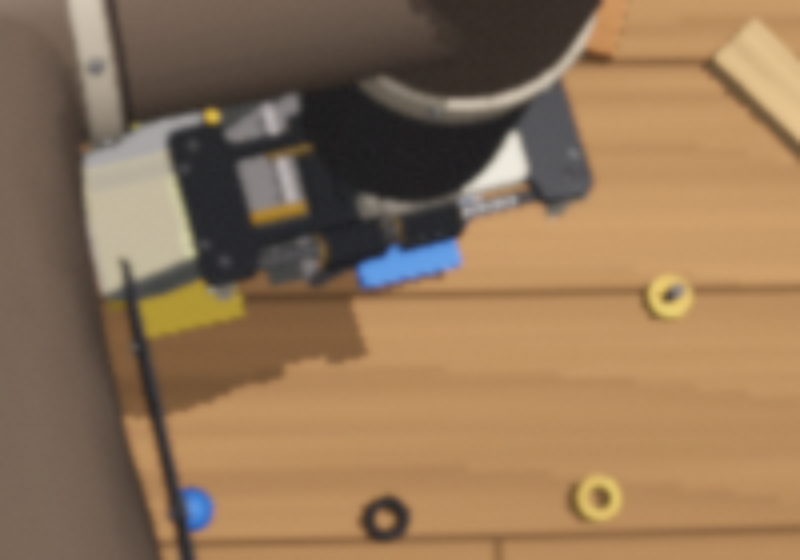

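apply_moves --targets '[[[0.85,-0.8,0.3],[0,0,0],60],[[0.85,-0.8,0.4],[0,0,0],60],[[0.85,-0.8,0.4],[0,0,0],60],[[0.85,-0.8,0.5],[0,0,0],60],[[0.8,-0.65,0.5],[0,0,0],60]]'

```text
time_s: 3.85
tcp_pos: [0.4574, -0.2782, 0.2064]
eef_rot: [-179.4, 0.9, -166.2]
contact_force: [0.8, -0.9, -0.6]
gripper_width: 0.0349
```

```bash
python3 - <<'E'
from plant import r
from h import *
st=r.get_state()
c=r.capture("wrist");cv2.imwrite("pics/w1.png",c["img"])
c2=r.capture("side");cv2.imwrite("pics/s2.png",cv2.resize(c2["img"][90:250,220:400],None,fx=4,fy=3.5))
T=np.eye(4);T[:3,:3]=Ro.from_euler("xyz",st["eef_rot"],degrees=True).as_matrix();T[:3,3]=st["tcp_pos"]
cfw=np.linalg.inv(T@c["mount"]); print("pred px",proj(c,[.4496,-.2713,.02],cfw))
np.savez("pics/w1.npz",cfw=cfw,**c)
plan(r,[[.4496,-.2713,.09],[.4496,-.2713,.02]],60)
E
```

```text
pred px [328.31935243 177.86834582]
t 3.95 tcp [ 0.4539 -0.279   0.204 ] rpy [-179.6     0.58 -166.44] F [-0.3 -0.2  0.2] w 42.9
[[[0.03, 0.08, 0.95], [-0.05, 0.07, 0.07], 60], [[0.02, 0.07, 0.95], [0.0, 0.0, 0.0], 60], [[0.02, 0.07, 0.95], [0.0, 0.0, 0.0], 60], [[0.0, -0.0, 0.95], [0.0, 0.0, 0.0], 60], [[0.0, -0.0, 0.8], [0.0, 0.0, 0.0], 60]]
```

View pics/w1.png

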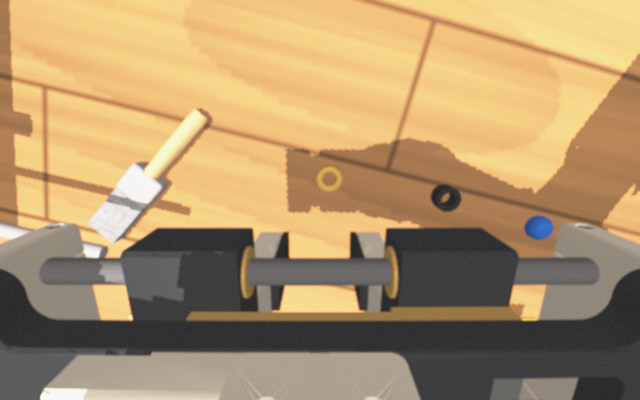

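View pics/s2.png

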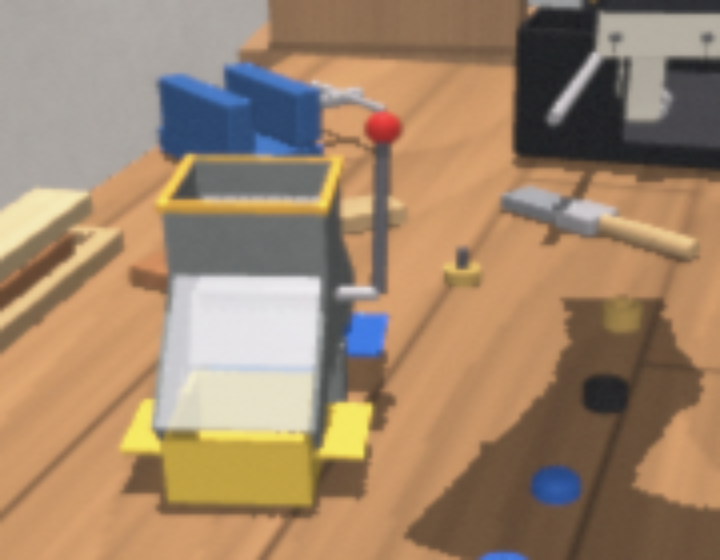

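Wrist view: ring with a hole at (329,180), against a prediction of (328,178), so the position holds.

apply_moves --targets '[[[0.05,0.1,0.95],[-0.05,0.05,0.07],60],[[0.05,0.1,0.95],[0,0,0],60],[[0,0,0.95],[0,0,0],60],[[0,0,0.6],[0,0,0],60]]'

```text
time_s: 4.35
tcp_pos: [0.4533, -0.276, 0.0685]
eef_rot: [-179.6, 0.9, -167.2]
contact_force: [0.2, 0.9, 1.3]
gripper_width: 0.0599
```

```bash
python3 - <<'E'
from plant import r
from h import *
c=np.load("pics/side0.npz")
for a in(-.524,-.45,-.4,-.123): print(a,proj(c,S(-.075,.12*np.sin(a),.1+.12*np.cos(a))))
plan(r,[[.4496,-.2713,.02]],60,step=.6)
E
```

```text
-0.524 [315.45986985 125.90901036]
-0.45 [315.2641354  125.27952873]
-0.4 [315.12778059 124.99707172]
-0.123 [314.32749023 125.64766185]
t 4.35 tcp [ 0.4533 -0.276   0.0685] rpy [-179.56    0.89 -167.21] F [0.2 0.9 1.3] w 59.9
[[[0.04, 0.07, 0.6], [-0.06, 0.11, -0.03], 60], [[0.03, 0.07, 0.6], [0.0, 0.0, 0.0], 60]]
```

apply_moves --targets '[[[0.05,0.08,0.55],[-0.05,0.1,0],60],[[0.05,0.08,0.55],[0,0,0],60],[[0,0,0],[0,0,0],60]]'

```text
time_s: 4.65
tcp_pos: [0.448, -0.2705, 0.021]
eef_rot: [180.0, -0.1, -167.2]
contact_force: [-0.3, -0.7, -0.4]
gripper_width: 0.06
```

```bash
python3 - <<'E'
from plant import r
from h import *
plan(r,[[.4496,-.2713,.02]],60,step=.6)
E
```

```text
t 4.65 tcp [ 0.448  -0.2705  0.021 ] rpy [ 1.7999e+02 -1.0000e-01 -1.6720e+02] F [-0.3 -0.7 -0.4] w 60.0
[[[-0.03, -0.03, 0.02], [0.0, -0.01, -0.03], 60]]
```

Closing on the bush, then lifting.

apply_moves --targets '[[[-0.03,0,0],[0,0,0],15],[[0,0,0],[0,0,0],15],[[0,0,0],[0,0,0],15],[[0,0,0],[0,0,0],15],[[0,0,0],[0,0,0],15]]' --squeeze 20

```text
time_s: 5.15
tcp_pos: [0.4533, -0.2711, 0.0257]
eef_rot: [-179.8, 0.3, -167.1]
contact_force: [0.5, 0.9, -1.5]
gripper_width: 0.0289
```

apply_moves --targets '[[[0,0,-0.7],[0,0,0],15],[[0,0,-0.95],[0,0,0],15],[[0,0,-0.95],[0,0,0],15],[[0,0,-0.95],[0,0,0],15],[[0,0,-0.95],[0,0,0],15]]'

```text
time_s: 5.65
tcp_pos: [0.4484, -0.2698, 0.2079]
eef_rot: [179.9, -0.3, -167.2]
contact_force: [1.2, -0.5, -1.0]
gripper_width: 0.029
```

```bash
python3 - <<'E'
from plant import r
from h import *
c=r.capture("wrist");cv2.imwrite("pics/w2.png",c["img"])
plan(r,[S(0,-.09,.29),S(0,0,.28),S(0,0,.215)],15)
E
```

```text
t 5.7 tcp [ 0.4514 -0.2713  0.215 ] rpy [-179.75    0.18 -167.12] F [ 3.3 -1.3  6.3] w 29.0
[[[-0.95, 0.26, -0.29], [-0.03, 0.02, -0.02], 15], [[-0.95, 0.26, -0.29], [-0.0, 0.0, 0.0], 15], [[-0.95, 0.26, -0.29], [-0.0, 0.0, 0.0], 15], [[-0.95, 0.25, -0.3], [-0.0, 0.0, 0.0], 15], [[-0.95, 0.26, -0.29], [-0.0, 0.0, 0.0], 15]]
[[[-0.95, 0.25, -0.3], [-0.0, 0.0, 0.0], 15], [[-0.37, 0.1, -0.11], [-0.0, 0.0, 0.0], 15], [[-0.0, 0.95, 0.1], [-0.0, 0.0, 0.0], 15], [[-0.0, 0.95, 0.11], [-0.0, 0.0, 0.0], 15], [[-0.01, 0.35, 0.04], [-0.0, 0.0, 0.0], 15]]
[[[0.0, 0.0, 0.95], [-0.0, 0.0, 0.0], 15], [[0.0, 0.0, 0.67], [-0.0, 0.0, 0.0], 15]]
```

View pics/w2.png

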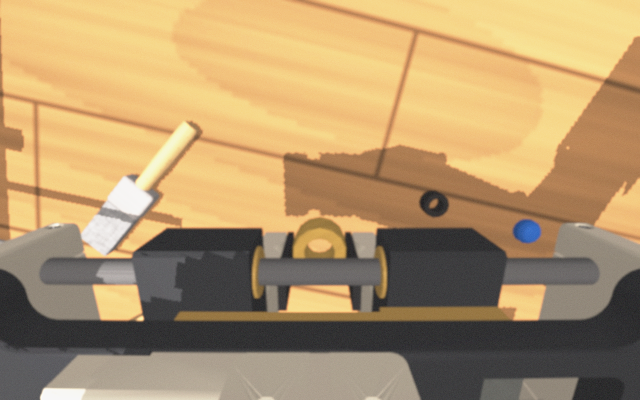

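Bush held (width 29 mm, ring seen at (320,240)). Carrying it to the mouth.

apply_moves --targets '[[[-0.9,0.25,-0.5],[0,0,0],15],[[-0.9,0.25,-0.5],[0,0,0],15],[[-0.95,0.25,-0.4],[0,0,0],15],[[-0.95,0.25,-0.2],[0,0,0],15],[[-0.95,0.25,-0.1],[0,0,0],15]]'

```text
time_s: 6.2
tcp_pos: [0.6224, -0.1803, 0.2929]
eef_rot: [-179.7, 0.7, -167.5]
contact_force: [1.3, -1.1, -1.5]
gripper_width: 0.0289
```

apply_moves --targets '[[[-0.95,0.3,0],[0,0,0],15],[[-0.35,0.6,0],[0,0,0],15],[[0,0.9,0],[0,0,0],15],[[0,0.7,0],[0,0,0],15],[[0,0,0],[0,0,0],15]]'

```text
time_s: 6.7
tcp_pos: [0.6567, -0.0649, 0.2903]
eef_rot: [-179.7, 0.7, -167.4]
contact_force: [0.4, -0.6, -1.3]
gripper_width: 0.0289
```

```bash
python3 - <<'E'
from plant import r
from h import *
plan(r,[S(0,0,.215)],15)
E
```

```text
t 6.7 tcp [ 0.6567 -0.0649  0.2903] rpy [-179.69    0.69 -167.42] F [ 0.4 -0.6 -1.3] w 28.9
[[[0.06, 0.02, 0.95], [-0.04, 0.09, -0.05], 15], [[0.04, 0.0, 0.93], [0.0, -0.0, -0.0], 15]]
```

apply_moves --targets '[[[0.05,0,0.9],[0,0.08,0],15],[[0.05,0,0.8],[0,0,0],15],[[0,0,0.1],[0,0,0],15],[[0,0,0],[0,0,0],15],[[0,0,0],[0,0,0],15]]'

```text
time_s: 7.2
tcp_pos: [0.6542, -0.0665, 0.2195]
eef_rot: [-179.6, 0.3, -167.3]
contact_force: [-0.4, -0.4, -0.1]
gripper_width: 0.0289
```

```bash
python3 - <<'E'
from plant import r
from h import *
c=r.capture("side");cv2.imwrite("pics/s3.png",cv2.resize(c["img"][90:250,220:400],None,fx=4,fy=3.5))
plan(r,[S(0,0,.215)],15)
E
```

```text
t 7.25 tcp [ 0.6546 -0.0665  0.22  ] rpy [-179.61    0.32 -167.32] F [ 0.4 -0.2 -0.8] w 28.8
[[[0.03, 0.05, 0.12], [-0.05, 0.04, -0.04], 15]]
```

View pics/s3.png

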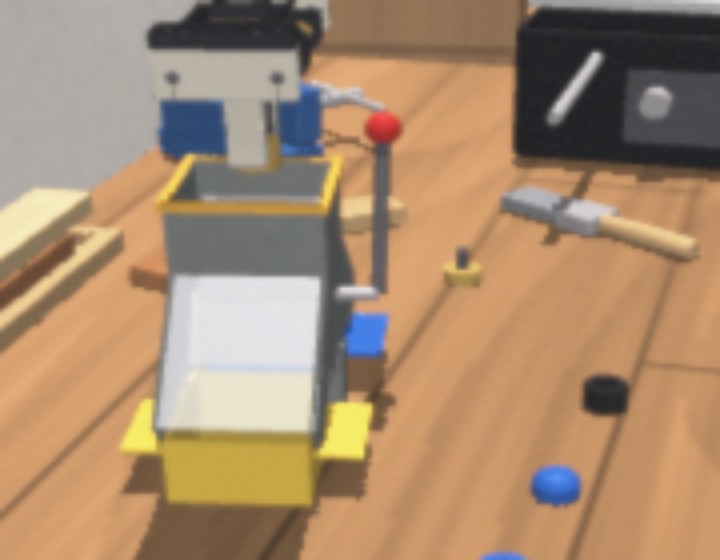

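Fingers are over the mouth (around (250,150) in the crop) and the lever is unchanged. Releasing.

apply_moves --targets '[[[0.03,0,0],[0,0,0],55],[[0,0,0],[0,0,0],55],[[0,0,0],[0,0,0],55],[[0,0,0],[0,0,0],55],[[0,0,-0.5],[0,0,0],55]]'

```text
time_s: 7.75
tcp_pos: [0.6537, -0.0672, 0.2423]
eef_rot: [-179.6, 0.5, -167.4]
contact_force: [1.2, -0.2, 0.1]
gripper_width: 0.0541
```

apply_moves --targets '[[[0,0,-0.9],[0,0,0],60],[[0,0.9,0],[0,0,0],60],[[0,0.95,0],[0,0,0],60],[[0,0.95,0],[0,0,0],60],[[0,0.95,0],[0,0,0],60]]'

```text
time_s: 8.25
tcp_pos: [0.622, 0.0792, 0.2827]
eef_rot: [-179.5, 0.8, -167.7]
contact_force: [0.6, -0.8, -0.2]
gripper_width: 0.0601
```

```bash
python3 - <<'E'
from plant import r
from h import *
c=r.capture("side");cv2.imwrite("pics/s4.png",cv2.resize(c["img"][90:250,220:400],None,fx=4,fy=3.5))
c=r.capture("top");cv2.imwrite("pics/t4.png",cv2.resize(c["img"][120:260,280:480],None,fx=4,fy=4))
plan(r,[[.5482,.3063,.18],[.5482,.3063,.02]],60)
E
```

```text
t 8.35 tcp [0.6217 0.0818 0.2828] rpy [-179.56    0.83 -167.51] F [-0.3  0.1 -0.1] w 60.0
[[[0.1, 0.95, 0.41], [-0.06, 0.1, -0.06], 60], [[0.09, 0.95, 0.41], [0.0, 0.0, -0.0], 60], [[0.09, 0.95, 0.42], [0.0, 0.0, -0.0], 60], [[0.08, 0.95, 0.41], [0.0, 0.0, -0.0], 60], [[0.09, 0.95, 0.42], [0.0, 0.0, -0.0], 60]]
[[[0.08, 0.95, 0.41], [0.0, 0.0, -0.0], 60], [[0.02, 0.18, 0.08], [0.0, 0.0, -0.0], 60], [[-0.0, 0.0, 0.95], [0.0, 0.0, -0.0], 60], [[-0.0, 0.0, 0.95], [0.0, 0.0, -0.0], 60], [[-0.0, 0.0, 0.95], [0.0, 0.0, -0.0], 60]]
[[[-0.0, 0.0, 0.95], [0.0, 0.0, -0.0], 60], [[-0.0, 0.0, 0.2], [0.0, 0.0, -0.0], 60]]
```

View pics/s4.png

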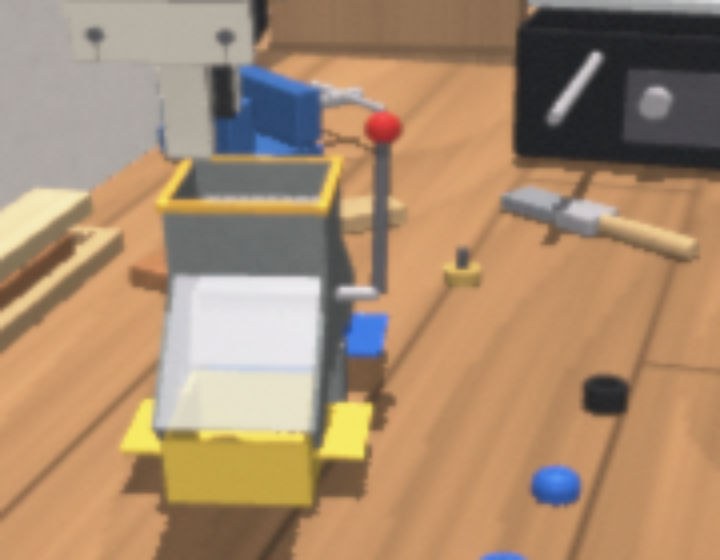

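View pics/t4.png

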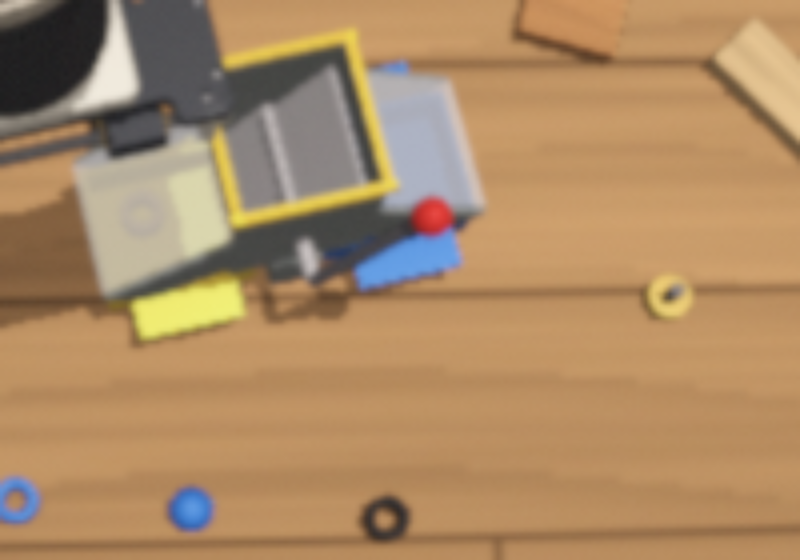

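Through the roof a ring shows in the yellow bin at crop (142,215). The red ball at (432,215) is fully right. Next is brass 1.

apply_moves --targets '[[[0.1,0.95,0.3],[0,0.08,0],60],[[0.1,0.95,0.4],[0,0,0],60],[[0.1,0.95,0.4],[0,0,0],60],[[0.1,0.95,0.4],[0,0,0],60],[[0.1,0.95,0.4],[0,0,0],60]]'

```text
time_s: 8.85
tcp_pos: [0.5631, 0.2652, 0.2075]
eef_rot: [-179.6, 0.6, -167.7]
contact_force: [0.8, -0.1, -0.1]
gripper_width: 0.0604
```

apply_moves --targets '[[[0.1,0.9,0.4],[0,0,0],60],[[0,0.2,0.8],[0,0,0],60],[[0,0,0.4],[0,0,0],60],[[0,0,0],[0,0,0],60]]'

```text
time_s: 9.25
tcp_pos: [0.5485, 0.3126, 0.1397]
eef_rot: [-179.6, 0.6, -167.4]
contact_force: [0.5, -1.2, 0.3]
gripper_width: 0.0599
```

```bash
cat >> h.py <<'E'
def wristlook(r,name,P):
    st=r.get_state(); c=r.capture("wrist"); cv2.imwrite("pics/%s.png"%name,c["img"])
    T=np.eye(4);T[:3,:3]=Ro.from_euler("xyz",st["eef_rot"],degrees=True).as_matrix();T[:3,3]=st["tcp_pos"]
    cfw=np.linalg.inv(T@c["mount"]); print("pred px",proj(c,P,cfw)); np.savez("pics/%s.npz"%name,cfw=cfw,**c)
    return c,cfw
E
python3 - <<'E'
from plant import r
from h import *
c=wristlook(r,"w5",[.5482,.3063,.02])
plan(r,[[.5482,.3063,.02]],60)
E
```

```text
pred px [313.34522198 197.78580705]
t 9.3 tcp [0.549  0.3126 0.1407] rpy [-179.61    0.67 -167.44] F [ 0.7  0.1 -0.5] w 60.0
[[[0.03, -0.04, 0.95], [-0.05, 0.08, -0.05], 60], [[0.02, -0.05, 0.95], [0.0, 0.0, -0.0], 60], [[0.01, -0.05, 0.95], [0.0, 0.0, -0.0], 60], [[0.01, -0.0, 0.17], [0.0, 0.0, -0.0], 60]]
```

View pics/w5.png

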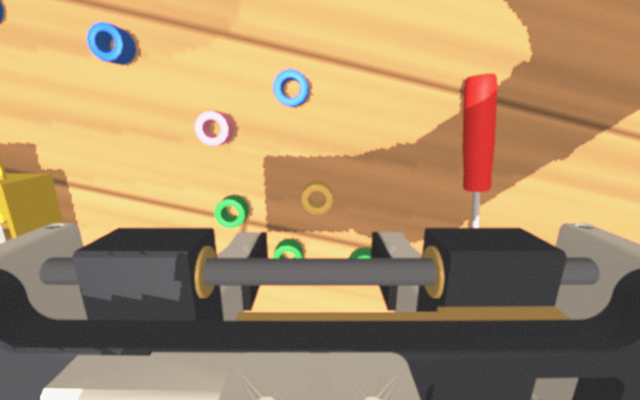

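```bash
python3 - <<'E'
from plant import r
from h import *
c=np.load("pics/w5.npz")
print(onz(c,317.5,199,.02,c["cfw"]))
E
```

```text
[0.5484939  0.31026922 0.02      ]
```

apply_moves --targets '[[[0,-0.02,0.95],[0,0.08,0],60],[[0,-0.03,0.95],[0,0,0],60],[[0,-0.03,0.7],[0,0,0],60],[[0,0,0.3],[0,0,0],60],[[0,0,0],[0,0,0],60]]'

```text
time_s: 9.8
tcp_pos: [0.5571, 0.3103, 0.0301]
eef_rot: [-179.9, 0.7, -167.5]
contact_force: [-0.2, 0.4, 0.1]
gripper_width: 0.0598
```

```bash
python3 - <<'E'
from plant import r
from h import *
plan(r,[[.5482,.309,.02]],60)
E
```

```text
t 9.8 tcp [0.5571 0.3103 0.0301] rpy [-179.92    0.7  -167.52] F [-0.2  0.4  0.1] w 59.8
[[[0.23, 0.02, 0.25], [-0.01, 0.09, -0.07], 60]]
```

apply_moves --targets '[[[0.23,0,0.25],[0,0.09,0],60],[[0,0,0],[0,0,0],60]]'

```text
time_s: 10.0
tcp_pos: [0.5492, 0.3089, 0.0222]
eef_rot: [180.0, 0.1, -167.5]
contact_force: [-0.2, -0.9, 0.2]
gripper_width: 0.0601
```

apply_moves --targets '[[[0,0,0],[0,0,0],15],[[0,0,0],[0,0,0],15],[[0,0,0],[0,0,0],15],[[0,0,0],[0,0,0],15],[[0,0,0],[0,0,0],15]]' --squeeze 20

```text
time_s: 10.5
tcp_pos: [0.5508, 0.3108, 0.0264]
eef_rot: [179.8, 0.4, -167.5]
contact_force: [-0.3, -1.3, -0.2]
gripper_width: 0.0293
```

apply_moves --targets '[[[0,0,-0.7],[0,0,0],15],[[0,0,-0.95],[0,0,0],15],[[0,0,-0.95],[0,0,0],15],[[0,0,-0.95],[0,0,0],15],[[0,0,-0.95],[0,0,0],15]]'

```text
time_s: 11.0
tcp_pos: [0.5462, 0.3071, 0.2045]
eef_rot: [-179.8, -0.4, -167.6]
contact_force: [0.2, 0.7, -0.2]
gripper_width: 0.0293
```

```bash
python3 - <<'E'
from plant import r
from h import *
plan(r,[S(0,.09,.29),S(0,0,.285),S(0,0,.215)],15)
E
```

```text
t 11.0 tcp [0.5462 0.3071 0.2045] rpy [-179.78   -0.37 -167.56] F [ 0.2  0.7 -0.2] w 29.3
[[[-0.07, -0.95, -0.27], [-0.03, -0.05, -0.07], 15], [[-0.07, -0.95, -0.27], [0.0, 0.0, 0.0], 15], [[-0.07, -0.95, -0.28], [0.0, 0.0, 0.0], 15], [[-0.06, -0.95, -0.27], [0.0, 0.0, 0.0], 15], [[-0.07, -0.95, -0.28], [0.0, 0.0, 0.0], 15]]
[[[-0.06, -0.95, -0.27], [0.0, 0.0, 0.0], 15], [[-0.07, -0.95, -0.28], [0.0, 0.0, 0.0], 15], [[-0.05, -0.76, -0.22], [0.0, 0.0, 0.0], 15], [[0.0, -0.95, 0.05], [0.0, 0.0, 0.0], 15], [[0.0, -0.95, 0.06], [0.0, 0.0, 0.0], 15]]
[[[0.0, -0.35, 0.02], [0.0, 0.0, 0.0], 15], [[0.0, -0.0, 0.95], [0.0, 0.0, 0.0], 15], [[0.0, -0.0, 0.8], [0.0, 0.0, 0.0], 15]]
```

apply_moves --targets '[[[-0.07,-0.95,-0.4],[0,0,-0.05],15],[[-0.07,-0.95,-0.4],[0,0,0],15],[[-0.07,-0.95,-0.4],[0,0,0],15],[[-0.07,-0.95,-0.4],[0,0,0],15],[[-0.07,-0.95,-0.4],[0,0,0],15]]'

```text
time_s: 11.5
tcp_pos: [0.6035, 0.1248, 0.2928]
eef_rot: [180.0, 0.0, -166.7]
contact_force: [0.9, 1.0, -1.2]
gripper_width: 0.0294
```

apply_moves --targets '[[[-0.06,-0.95,-0.1],[0,0,0],15],[[-0.06,-0.95,-0.1],[0,0,0],15],[[-0.05,-0.95,0],[0,0,0],15],[[0,-0.95,0],[0,0,0],15],[[0,-0.6,0],[0,0,0],15]]'

```text
time_s: 12.0
tcp_pos: [0.6523, -0.0532, 0.3043]
eef_rot: [180.0, 0.3, -166.7]
contact_force: [0.3, 0.2, -1.8]
gripper_width: 0.0291
```

```bash
python3 - <<'E'
from plant import r
from h import *
plan(r,[S(0,0,.285),S(0,0,.215)],15)
E
```

```text
t 12.0 tcp [ 0.6523 -0.0532  0.3043] rpy [ 179.95    0.28 -166.69] F [ 0.3  0.2 -1.8] w 29.1
[[[0.05, -0.29, 0.48], [0.01, 0.04, 0.04], 15], [[0.0, 0.0, 0.95], [-0.0, -0.0, -0.0], 15], [[0.0, 0.0, 0.8], [-0.0, -0.0, -0.0], 15]]
```

apply_moves --targets '[[[0.05,-0.25,0.5],[0,0.04,0],15],[[0,0,0.9],[0,0,0],15],[[0,0,0.8],[0,0,0],15],[[0,0,0],[0,0,0],15],[[0,0,0],[0,0,0],15]]'

```text
time_s: 12.5
tcp_pos: [0.6531, -0.0692, 0.2145]
eef_rot: [180.0, -0.0, -167.1]
contact_force: [0.5, 0.5, 0.1]
gripper_width: 0.0293
```

```bash
python3 - <<'E'
from plant import r
from h import *
plan(r,[S(0,0,.217)],15)
c=r.capture("side");cv2.imwrite("pics/s6.png",cv2.resize(c["img"][90:250,220:400],None,fx=4,fy=3.5))
E
```

```text
t 12.5 tcp [ 0.6531 -0.0692  0.2145] rpy [ 1.7999e+02 -3.0000e-02 -1.6705e+02] F [0.5 0.5 0.1] w 29.3
[[[-0.03, 0.1, -0.06], [0.0, -0.0, -0.01], 15]]
```

View pics/s6.png

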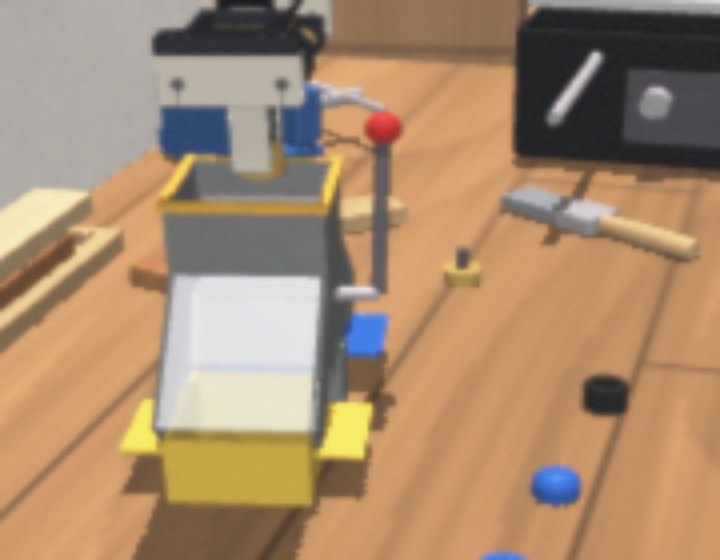

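Second brass bush is over the mouth, lever still right. Releasing, then rising and going to the lever's right side.

apply_moves --targets '[[[0,0.05,0],[0,0,0],55],[[0,0,0],[0,0,0],55],[[0,0,0],[0,0,0],55],[[0,0,0],[0,0,0],55],[[0,0,-0.5],[0,0,0],55]]'

```text
time_s: 13.05
tcp_pos: [0.6536, -0.0657, 0.2384]
eef_rot: [180.0, 0.2, -167.0]
contact_force: [-0.2, 0.3, -0.6]
gripper_width: 0.0546
```

apply_moves --targets '[[[0,0,-0.9],[0,0,0],20],[[0,-0.7,-0.6],[0,0,0],0],[[0,-0.95,0],[0,0,0],0],[[0,-0.95,0],[0,0,0],0],[[0,-0.7,0],[0,0,0],0]]'

```text
time_s: 13.55
tcp_pos: [0.6858, -0.1943, 0.3088]
eef_rot: [-179.8, 0.8, -166.5]
contact_force: [0.1, 0.6, 0.2]
gripper_width: 0.0206
```

```bash
python3 - <<'E'
from plant import r
from h import *
c=r.capture("top");cv2.imwrite("pics/t6.png",cv2.resize(c["img"][120:260,280:480],None,fx=4,fy=4))
plan(r,[S(-.075,-.135,.29),S(-.075,-.135,.207)],0)
E
```

```text
t 13.6 tcp [ 0.686  -0.1978  0.3082] rpy [-179.78    0.74 -166.63] F [ 0.9 -0.7  1.6] w 16.4
[[[0.95, 0.03, 0.21], [-0.03, 0.09, 0.05], 0], [[0.95, 0.02, 0.22], [0.0, 0.0, -0.0], 0], [[0.03, 0.0, 0.01], [0.0, 0.0, -0.0], 0], [[0.0, 0.0, 0.95], [0.0, 0.0, -0.0], 0], [[0.0, 0.0, 0.95], [0.0, 0.0, -0.0], 0]]
[[[0.0, 0.0, 0.18], [0.0, 0.0, -0.0], 0]]
```

View pics/t6.png

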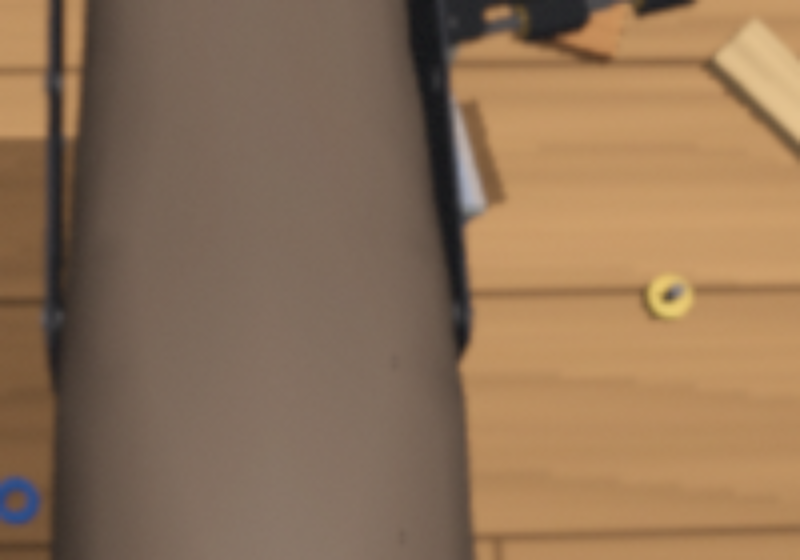

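apply_moves --targets '[[[0.95,0,0.2],[0,0.08,0],0],[[0.95,0,0.2],[0,0,0],0],[[0,0,0.3],[0,0,0],0],[[0,0,0],[0,0,0],0]]'

```text
time_s: 14.0
tcp_pos: [0.6102, -0.2182, 0.2786]
eef_rot: [-179.8, 0.1, -166.8]
contact_force: [0.6, -0.8, -1.0]
gripper_width: 0.0006
```

```bash
python3 - <<'E'
from plant import r
from h import *
wristlook(r,"w7",S(-.075,-.06,.204))
plan(r,[S(-.075,-.135,.207)],0)
E
```

```text
pred px [422.51538515 218.15294423]
t 14.05 tcp [ 0.6109 -0.2184  0.28  ] rpy [-179.69    0.19 -166.82] F [ 0.4 -0.1  0.7] w 0.4
[[[-0.01, 0.07, 0.95], [-0.04, 0.02, 0.02], 0], [[-0.0, 0.06, 0.88], [0.0, 0.0, 0.0], 0]]
```

View pics/w7.png

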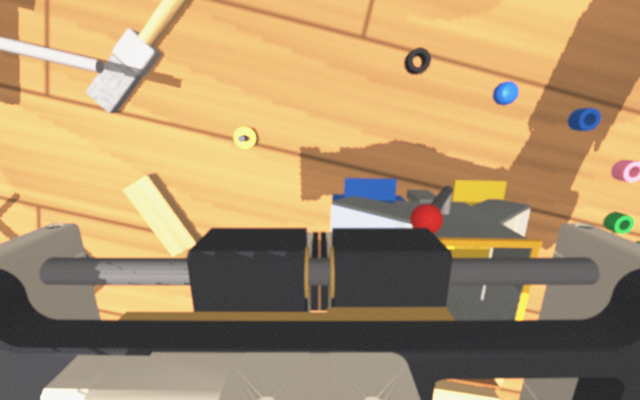

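apply_moves --targets '[[[0,0.05,0.95],[0,0,0],0],[[0,0.05,0.85],[0,0,0],0],[[0,0.5,0],[0,0,0],0],[[0,0.6,0],[0,0,0],0],[[0,0.6,0],[0,0,0],0]]'

```text
time_s: 14.55
tcp_pos: [0.601, -0.1485, 0.2093]
eef_rot: [-179.4, 0.5, -166.8]
contact_force: [0.1, -3.2, 4.5]
gripper_width: 0.0003
```

```bash
python3 - <<'E'
from plant import r
from h import *
plan(r,[S(-.075,.03,.207)],0,step=.5)
E
```

```text
t 14.55 tcp [ 0.601  -0.1485  0.2093] rpy [-179.37    0.55 -166.82] F [ 0.1 -3.2  4.5] w 0.3
[[[0.03, 0.5, 0.01], [-0.08, 0.07, 0.02], 0], [[0.03, 0.5, 0.01], [0.0, -0.0, 0.0], 0], [[0.02, 0.5, 0.01], [0.0, -0.0, 0.0], 0], [[0.03, 0.5, 0.01], [0.0, -0.0, 0.0], 0], [[0.02, 0.49, 0.01], [0.0, -0.0, 0.0], 0]]
```

apply_moves --targets '[[[0.03,0.5,0],[-0.05,0.06,0],0],[[0.03,0.5,0],[0,0,0],0],[[0.03,0.5,0],[0,0,0],0],[[0.03,0.5,0],[0,0,0],0]]'

```text
time_s: 14.95
tcp_pos: [0.5833, -0.0673, 0.2132]
eef_rot: [-179.5, 0.4, -166.6]
contact_force: [0.4, -1.4, -0.7]
gripper_width: 0.0004
```

```bash
python3 - <<'E'
from plant import r
from h import *
plan(r,[S(-.075,.03,.207)],0,step=.3)
E
```

```text
t 14.95 tcp [ 0.5833 -0.0673  0.2132] rpy [-179.51    0.42 -166.6 ] F [ 0.4 -1.4 -0.7] w 0.4
[[[0.11, 0.3, 0.11], [-0.06, 0.05, 0.05], 0], [[0.05, 0.12, 0.04], [-0.0, 0.0, -0.0], 0]]
```

apply_moves --targets '[[[0.1,0.3,0.1],[-0.05,0.05,0],0],[[0.05,0.2,0.05],[0,0,0],0],[[0,0.1,0],[0,0,0],0]]'

```text
time_s: 15.25
tcp_pos: [0.5744, -0.0455, 0.2088]
eef_rot: [-179.5, 0.1, -166.3]
contact_force: [12.4, -35.7, -11.7]
gripper_width: 0.0003
```

apply_moves --targets '[[[0,0.1,0],[0,0,0],0],[[0,0.1,0],[0,0,0],0]]'

```text
time_s: 15.45
tcp_pos: [0.5744, -0.0459, 0.2089]
eef_rot: [-178.8, -0.0, -166.4]
contact_force: [7.6, -19.9, -4.8]
gripper_width: 0.0003
```

At the left stop (force 36 N, no travel). Backing off and rising, then heading to blue 2 with a look from above.

apply_moves --targets '[[[0,-0.5,0],[0,0,0],0],[[0,0,-0.9],[-0.1,0,0],0],[[0,0,-0.9],[-0.05,0,0],0],[[0.6,0.4,0],[0,0,0],60]]'

```text
time_s: 15.85
tcp_pos: [0.5535, -0.0578, 0.281]
eef_rot: [-179.9, -0.4, -166.5]
contact_force: [-0.4, 1.0, -0.7]
gripper_width: 0.0045
```

```bash
python3 - <<'E'
from plant import r
from h import *
plan(r,[[.4558,.1102,.16],[.4558,.1102,.02]],60)
E
```

```text
t 15.85 tcp [ 0.5535 -0.0578  0.281 ] rpy [-179.88   -0.44 -166.53] F [-0.4  1.  -0.7] w 4.5
[[[0.28, 0.95, 0.62], [-0.02, -0.05, 0.06], 60], [[0.29, 0.95, 0.62], [0.0, -0.0, -0.0], 60], [[0.3, 0.95, 0.62], [0.0, -0.0, -0.0], 60], [[0.29, 0.95, 0.62], [0.0, -0.0, -0.0], 60], [[0.26, 0.84, 0.55], [0.0, -0.0, -0.0], 60]]
[[[0.0, 0.0, 0.95], [0.0, -0.0, -0.0], 60], [[0.0, 0.0, 0.95], [0.0, -0.0, -0.0], 60], [[0.0, 0.0, 0.95], [0.0, -0.0, -0.0], 60], [[0.0, 0.0, 0.65], [0.0, -0.0, -0.0], 60]]
```

apply_moves --targets '[[[0.9,0.4,0],[0,0,0],60],[[0.7,0.7,0],[0,0,0],60],[[0.2,0.95,0.5],[0,0,0],60],[[0,0.95,0.7],[0,0,0],60],[[0,0.95,0.7],[0,0,0],60]]'

```text
time_s: 16.35
tcp_pos: [0.4457, 0.0801, 0.209]
eef_rot: [180.0, 0.2, -167.0]
contact_force: [1.5, 0.1, -0.4]
gripper_width: 0.0426
```

apply_moves --targets '[[[0,0.4,0.9],[0,0,0.05],60],[[0,0,0.3],[0,0,0],60]]'

```text
time_s: 16.55
tcp_pos: [0.4408, 0.0995, 0.1589]
eef_rot: [179.9, 0.3, -167.2]
contact_force: [0.3, 0.5, -0.2]
gripper_width: 0.0575
```

```bash
python3 - <<'E'
from plant import r
from h import *
wristlook(r,"w8",[.4558,.1102,.02])
plan(r,[[.4558,.1102,.02]],60)
c=r.capture("top");cv2.imwrite("pics/t8.png",cv2.resize(c["img"][120:260,280:480],None,fx=4,fy=4))
E
```

```text
pred px [325.86436058 211.53742721]
t 16.6 tcp [0.4409 0.099  0.1583] rpy [ 179.92    0.22 -167.2 ] F [-0.7  0.4 -1.4] w 58.9
[[[-0.11, 0.05, 0.95], [0.01, 0.03, -0.03], 60], [[-0.12, 0.05, 0.95], [-0.0, -0.0, 0.0], 60], [[-0.12, 0.05, 0.95], [-0.0, -0.0, 0.0], 60], [[-0.07, 0.04, 0.61], [-0.0, -0.0, 0.0], 60]]
```

View pics/w8.png

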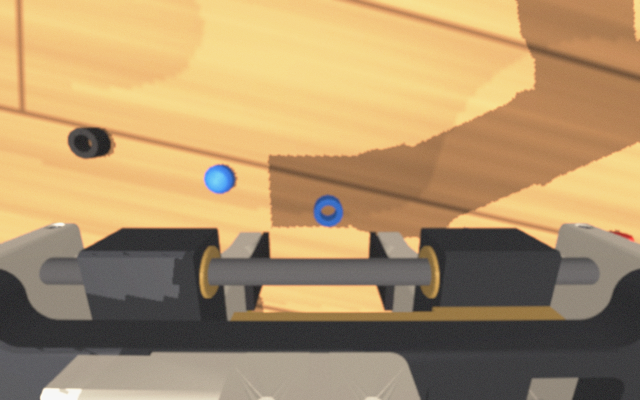

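View pics/t8.png

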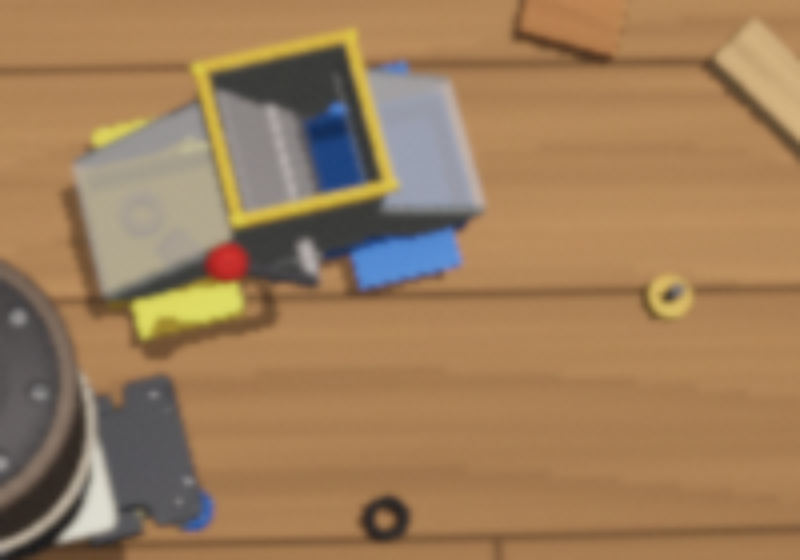

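The top view shows two rings under the left roof at (142,215) and (175,245), the lever left at (228,262), and the blue side open. In the wrist view the blue ring is at (328,211), as predicted. Descending.

apply_moves --targets '[[[-0.12,0.07,0.95],[0,0,0],60],[[-0.12,0.07,0.95],[0,0,0],60],[[-0.12,0.07,0.8],[0,0,0],60],[[0,0,0.3],[0,0,0],60],[[0,0,0],[0,0,0],60]]'

```text
time_s: 17.15
tcp_pos: [0.4618, 0.1124, 0.0423]
eef_rot: [179.8, 0.9, -167.3]
contact_force: [-0.2, -0.9, -0.4]
gripper_width: 0.0599
```

```bash
python3 - <<'E'
from plant import r
from h import *
c=np.load("pics/w8.npz"); print(onz(c,328,211,.02,c["cfw"]))
plan(r,[[.4558,.111,.02]],60)
E
```

```text
[0.45478205 0.11215067 0.02      ]
t 17.15 tcp [0.4618 0.1124 0.0423] rpy [ 179.79    0.88 -167.26] F [-0.2 -0.9 -0.4] w 59.9
[[[0.16, -0.0, 0.56], [0.03, 0.11, -0.03], 60]]
```

apply_moves --targets '[[[0.17,0,0.55],[0,0.1,0],60],[[0,0,0],[0,0,0],60]]'

```text
time_s: 17.35
tcp_pos: [0.4577, 0.1115, 0.0221]
eef_rot: [179.7, 0.2, -167.3]
contact_force: [-0.7, -1.0, 0.2]
gripper_width: 0.0602
```

apply_moves --targets '[[[0,0,0],[0,0,0],15],[[0,0,0],[0,0,0],15],[[0,0,0],[0,0,0],15],[[0,0,0],[0,0,0],15],[[0,0,0],[0,0,0],15]]' --squeeze 12

```text
time_s: 17.85
tcp_pos: [0.4617, 0.1132, 0.0279]
eef_rot: [179.6, 0.8, -167.3]
contact_force: [-0.4, -0.5, 0.0]
gripper_width: 0.0295
```

apply_moves --targets '[[[0,0,-0.7],[0,0,0],15],[[0,0,-0.95],[0,0,0],15],[[0,0,-0.95],[0,0,0],15],[[0,0,-0.95],[0,0,0],15],[[0,0,-0.95],[0,0,0],15]]'

```text
time_s: 18.35
tcp_pos: [0.4562, 0.1093, 0.2098]
eef_rot: [179.8, 0.1, -167.3]
contact_force: [0.8, -0.1, 0.2]
gripper_width: 0.0297
```

```bash
python3 - <<'E'
from plant import r
from h import *
plan(r,[S(-.03,.12,.30),S(0,0,.285)],15)
E
```

```text
t 18.35 tcp [0.4562 0.1093 0.2098] rpy [ 1.7981e+02  1.2000e-01 -1.6732e+02] F [ 0.8 -0.1  0.2] w 29.7
[[[-0.95, -0.72, -0.69], [0.02, 0.01, -0.04], 15], [[-0.95, -0.73, -0.7], [0.0, 0.0, 0.0], 15], [[-0.95, -0.72, -0.7], [0.0, 0.0, 0.0], 15], [[-0.22, -0.17, -0.16], [0.0, 0.0, 0.0], 15], [[-0.24, -0.95, 0.12], [0.0, 0.0, 0.0], 15]]
[[[-0.24, -0.95, 0.12], [0.0, 0.0, 0.0], 15], [[-0.24, -0.95, 0.11], [0.0, 0.0, 0.0], 15], [[-0.03, -0.15, 0.02], [0.0, 0.0, 0.0], 15]]
```

apply_moves --targets '[[[-0.5,0,-0.95],[0,0,0],15],[[-0.9,-0.3,-0.8],[0,0,0],15],[[-0.95,-0.6,-0.4],[0,0,0],15],[[-0.75,-0.9,0],[0,0,0],15],[[-0.5,-0.95,0],[0,0,0],15]]'

```text
time_s: 18.85
tcp_pos: [0.6247, 0.0345, 0.3107]
eef_rot: [179.6, 1.1, -166.8]
contact_force: [1.3, 0.9, -0.5]
gripper_width: 0.03
```

apply_moves --targets '[[[-0.2,-0.95,0],[0,0,0],15],[[0,-0.8,0],[0,0,0],15]]'

```text
time_s: 19.05
tcp_pos: [0.6514, -0.0344, 0.3093]
eef_rot: [179.6, 1.0, -166.8]
contact_force: [-0.0, 1.1, -0.9]
gripper_width: 0.0294
```

```bash
python3 - <<'E'
from plant import r
from h import *
plan(r,[S(0,0,.285),S(0,0,.217)],15)
E
```

```text
t 19.05 tcp [ 0.6514 -0.0344  0.3093] rpy [ 179.57    1.01 -166.77] F [-0.   1.1 -0.9] w 29.4
[[[0.14, -0.76, 0.6], [0.05, 0.13, 0.03], 15], [[0.0, 0.0, 0.95], [0.0, -0.0, -0.0], 15], [[0.0, 0.0, 0.75], [0.0, -0.0, -0.0], 15]]
```

apply_moves --targets '[[[0.14,-0.7,0.5],[0.05,0.12,0],15],[[0,0,0.9],[0,0,0],15],[[0,0,0.75],[0,0,0],15],[[0,0,0.1],[0,0,0],15],[[0,0,0],[0,0,0],15]]'

```text
time_s: 19.55
tcp_pos: [0.6535, -0.0697, 0.2166]
eef_rot: [-180.0, -0.0, -167.1]
contact_force: [-0.2, 0.3, -0.2]
gripper_width: 0.029
```

```bash
python3 - <<'E'
from plant import r
from h import *
plan(r,[S(0,0,.217)],15)
c=r.capture("side");cv2.imwrite("pics/s9.png",cv2.resize(c["img"][90:250,220:400],None,fx=4,fy=3.5))
E
```

```text
t 19.55 tcp [ 0.6535 -0.0697  0.2166] rpy [-1.7996e+02 -2.0000e-02 -1.6713e+02] F [-0.2  0.3 -0.2] w 29.0
[[[-0.02, 0.12, -0.01], [-0.0, -0.0, -0.02], 15]]
```

View pics/s9.png

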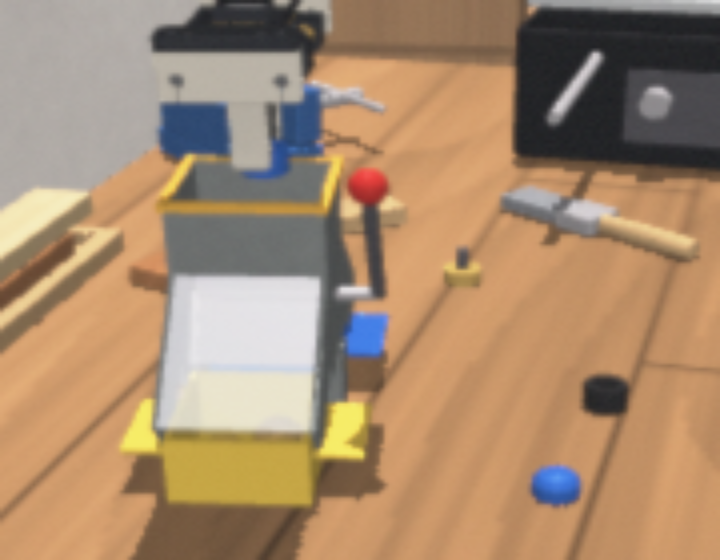

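Blue bush is over the mouth with the lever at the left stop. Releasing.

apply_moves --targets '[[[0,0.1,0],[0,0,0],55],[[0,0,0],[0,0,0],55],[[0,0,0],[0,0,0],55],[[0,0,0],[0,0,0],55],[[0,0,-0.5],[0,0,0],55]]'

```text
time_s: 20.1
tcp_pos: [0.6534, -0.0636, 0.2409]
eef_rot: [-180.0, 0.2, -167.0]
contact_force: [-0.4, 0.1, -0.3]
gripper_width: 0.0547
```

apply_moves --targets '[[[0,0,-0.9],[0,0,0],60],[[0,0.7,-0.6],[0,0,0],60],[[0.3,0.95,0],[0,0,0],60],[[0.4,0.9,0],[0,0,0],60],[[0.4,0.9,0],[0,0,0],60]]'

```text
time_s: 20.6
tcp_pos: [0.5807, 0.0614, 0.3068]
eef_rot: [-179.9, 0.6, -167.3]
contact_force: [0.2, 0.3, -0.6]
gripper_width: 0.0601
```

```bash
python3 - <<'E'
from plant import r
from h import *
plan(r,[[.458,.2635,.15],[.458,.2635,.02]],60)
E
```

```text
t 20.6 tcp [0.5807 0.0614 0.3068] rpy [-179.89    0.61 -167.31] F [ 0.2  0.3 -0.6] w 60.1
[[[0.33, 0.95, 0.66], [-0.01, 0.08, -0.04], 60], [[0.31, 0.95, 0.66], [-0.0, -0.0, 0.0], 60], [[0.31, 0.95, 0.66], [-0.0, -0.0, 0.0], 60], [[0.31, 0.95, 0.66], [-0.0, -0.0, 0.0], 60], [[0.32, 0.95, 0.67], [-0.0, -0.0, 0.0], 60]]
[[[0.28, 0.87, 0.6], [-0.0, -0.0, 0.0], 60], [[0.0, -0.0, 0.95], [-0.0, -0.0, 0.0], 60], [[0.0, -0.0, 0.95], [-0.0, -0.0, 0.0], 60], [[0.0, -0.0, 0.95], [-0.0, -0.0, 0.0], 60], [[0.0, -0.0, 0.4], [-0.0, -0.0, 0.0], 60]]
```

apply_moves --targets '[[[0.33,0.95,0.6],[0,0.08,0],60],[[0.33,0.95,0.6],[0,0,0],60],[[0.33,0.95,0.6],[0,0,0],60],[[0.33,0.95,0.6],[0,0,0],60],[[0.33,0.95,0.6],[0,0,0],60]]'

```text
time_s: 21.1
tcp_pos: [0.4734, 0.2395, 0.1911]
eef_rot: [179.8, 0.9, -167.3]
contact_force: [1.9, 1.0, 0.0]
gripper_width: 0.06
```

apply_moves --targets '[[[0.3,0.95,0.6],[0,0,0],60],[[0,0,0.3],[0,0,0],60]]'

```text
time_s: 21.3
tcp_pos: [0.4508, 0.2786, 0.1539]
eef_rot: [179.7, 0.9, -167.1]
contact_force: [-0.3, -0.4, 1.5]
gripper_width: 0.06
```

```bash
python3 - <<'E'
from plant import r
from h import *
wristlook(r,"w10",[.458,.2635,.02])
plan(r,[[.458,.2635,.02]],60)
c=r.capture("top");cv2.imwrite("pics/t10.png",cv2.resize(c["img"][120:260,280:480],None,fx=4,fy=4))
E
```

```text
pred px [301.52326302 198.50944943]
t 21.35 tcp [0.4507 0.277  0.1525] rpy [ 179.82    0.83 -167.11] F [-1.7 -1.1 -1.4] w 59.6
[[[-0.02, -0.11, 0.95], [0.02, 0.1, -0.01], 60], [[-0.03, -0.11, 0.95], [0.0, 0.0, -0.0], 60], [[-0.02, -0.1, 0.95], [0.0, 0.0, -0.0], 60], [[-0.02, -0.05, 0.46], [0.0, 0.0, -0.0], 60]]
```

View pics/w10.png

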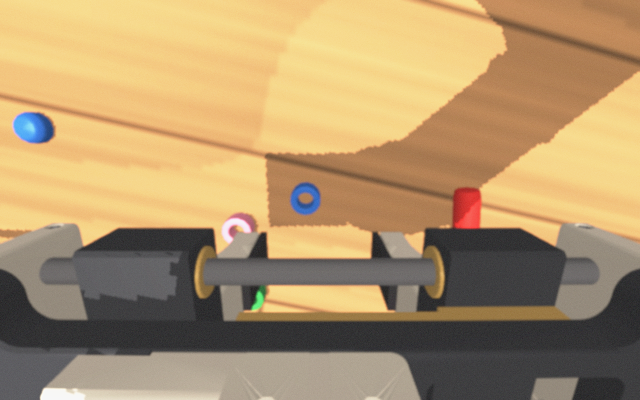

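View pics/t10.png

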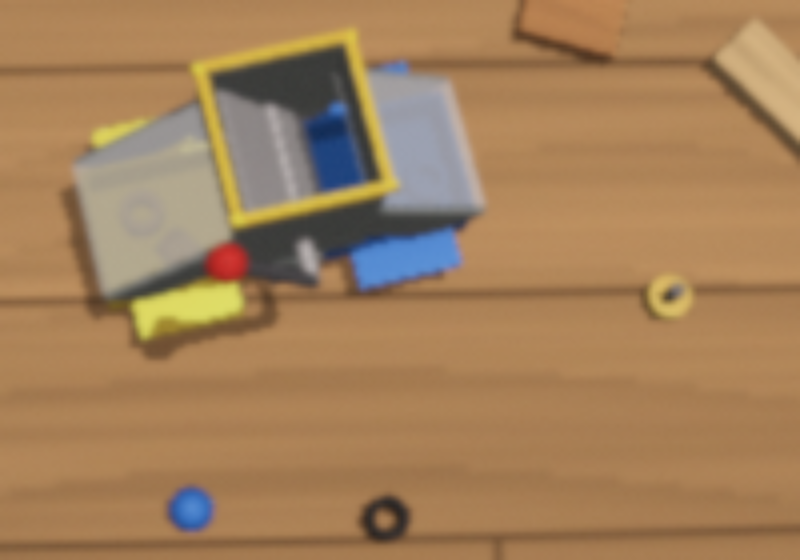

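The blue ring is at (305,199), about 3 px from the prediction, so I'm using y≈0.265. The first blue bush shows only faintly around (430,155) in the top crop. I'll difference the images later.

apply_moves --targets '[[[-0.04,-0.09,0.95],[0,0.1,0],60],[[-0.02,-0.09,0.95],[0,0,0],60],[[0,-0.09,0.8],[0,0,0],60],[[0,0,0.3],[0,0,0],60],[[0,0,0],[0,0,0],60]]'

```text
time_s: 21.9
tcp_pos: [0.4632, 0.2683, 0.0371]
eef_rot: [179.5, 0.6, -167.2]
contact_force: [-0.1, 0.4, 0.9]
gripper_width: 0.0602
```

```bash
python3 - <<'E'
from plant import r
from h import *
c=np.load("pics/w10.npz"); print(onz(c,305.5,199,.02,c["cfw"]))
plan(r,[[.458,.2655,.02]],60)
a=cv2.imread("pics/t8.png").astype(int);b=cv2.imread("pics/t10.png").astype(int)
d=np.abs(a-b).sum(2); d[300:]=0; d[:,:60]=0
m=(d>25).astype(np.uint8)
n,l,st,ce=cv2.connectedComponentsWithStats(m); print([(st[i].tolist(),ce[i].round()) for i in range(1,n) if st[i,4]>40])
E
```

```text
[0.45762832 0.26735725 0.02      ]
t 21.9 tcp [0.4632 0.2683 0.0371] rpy [ 179.5     0.64 -167.2 ] F [-0.1  0.4  0.9] w 60.2
[[[0.15, -0.04, 0.42], [0.06, 0.08, -0.02], 60]]
[]
```

apply_moves --targets '[[[0.14,-0.03,0.42],[0.05,0.08,0],60],[[0,0,0],[0,0,0],60]]'

```text
time_s: 22.1
tcp_pos: [0.4597, 0.2662, 0.0215]
eef_rot: [179.8, 0.1, -167.3]
contact_force: [0.1, 0.0, -1.0]
gripper_width: 0.0597
```

apply_moves --targets '[[[0,0,0],[0,0,0],15],[[0,0,0],[0,0,0],15],[[0,0,0],[0,0,0],15],[[0,0,0],[0,0,0],15],[[0,0,0],[0,0,0],15]]' --squeeze 12

```text
time_s: 22.6
tcp_pos: [0.4616, 0.2679, 0.0252]
eef_rot: [179.6, 0.4, -167.3]
contact_force: [-0.4, 0.2, 0.3]
gripper_width: 0.0288
```

apply_moves --targets '[[[0,0,-0.7],[0,0,0],15],[[0,0,-0.95],[0,0,0],15],[[0,0,-0.95],[0,0,0],15],[[0,0,-0.95],[0,0,0],15],[[0,0,-0.95],[0,0,0],15]]'

```text
time_s: 23.1
tcp_pos: [0.4578, 0.2638, 0.206]
eef_rot: [-180.0, -0.2, -167.3]
contact_force: [1.1, 1.5, -0.5]
gripper_width: 0.0295
```

```bash
python3 - <<'E'
from plant import r
from h import *
plan(r,[S(-.03,.12,.30),S(0,0,.285)],15)
t8=cv2.imread("pics/t8.png");t10=cv2.imread("pics/t10.png")
c0=np.load("pics/top0.npz")["img"]; t0=cv2.resize(c0[120:260,280:480],None,fx=4,fy=4)
print(np.abs(t8.astype(int)-t10).max(2)[50:220,370:490].max())
v=np.hstack([cv2.resize(t[50:230,360:500],None,fx=2.6,fy=2.6) for t in (t8,t10)])
cv2.imwrite("pics/cmp.png",cv2.convertScaleAbs(v,alpha=1.6,beta=-120))
E
```

```text
t 23.1 tcp [0.4578 0.2638 0.206 ] rpy [-179.96   -0.21 -167.28] F [ 1.1  1.5 -0.5] w 29.5
[[[-0.34, -0.95, -0.37], [-0.01, -0.03, -0.04], 15], [[-0.34, -0.95, -0.37], [0.0, 0.0, 0.0], 15], [[-0.33, -0.95, -0.36], [0.0, 0.0, 0.0], 15], [[-0.34, -0.95, -0.37], [0.0, 0.0, 0.0], 15], [[-0.33, -0.95, -0.36], [0.0, 0.0, 0.0], 15]]
[[[-0.34, -0.95, -0.37], [0.0, 0.0, 0.0], 15], [[-0.14, -0.4, -0.15], [0.0, 0.0, 0.0], 15], [[-0.24, -0.95, 0.12], [0.0, 0.0, 0.0], 15], [[-0.24, -0.95, 0.12], [0.0, 0.0, 0.0], 15], [[-0.23, -0.95, 0.11], [0.0, 0.0, 0.0], 15]]
[[[-0.04, -0.16, 0.02], [0.0, 0.0, 0.0], 15]]
8
```

View pics/cmp.png

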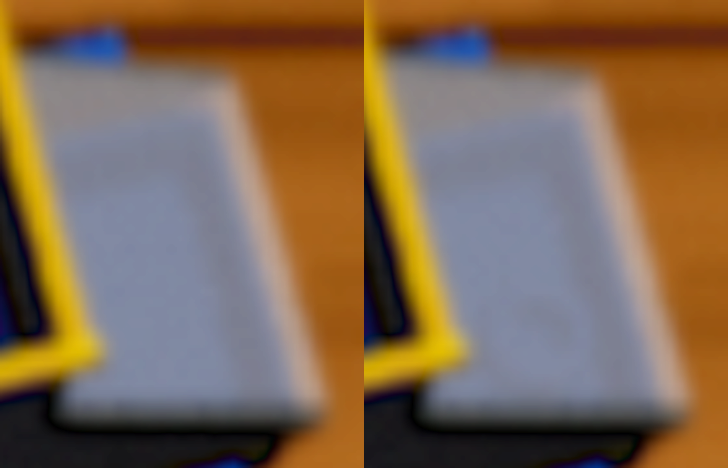

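Side by side, the after image has a faint new ring under the blue roof at (540,320), so blue 2 is in. Carrying blue 1.

apply_moves --targets '[[[-0.35,-0.8,-0.6],[0,0,0],15],[[-0.35,-0.9,-0.6],[0,0,0],15],[[-0.35,-0.95,-0.5],[0,0,0],15],[[-0.35,-0.95,-0.4],[0,0,0],15],[[-0.35,-0.95,-0.3],[0,0,0],15]]'

```text
time_s: 23.6
tcp_pos: [0.5687, 0.1014, 0.3129]
eef_rot: [179.7, 0.4, -166.7]
contact_force: [1.0, 1.3, -0.9]
gripper_width: 0.0291
```

apply_moves --targets '[[[-0.35,-0.95,0],[0,0,0],15],[[-0.25,-0.95,0],[0,0,0],15],[[-0.25,-0.95,0],[0,0,0],15],[[-0.2,-0.95,0],[0,0,0],15]]'

```text
time_s: 24.0
tcp_pos: [0.6478, -0.0427, 0.316]
eef_rot: [179.7, 0.7, -166.7]
contact_force: [0.4, -0.4, -0.5]
gripper_width: 0.0294
```

```bash
python3 - <<'E'
from plant import r
from h import *
plan(r,[S(0,0,.285),S(0,0,.217)],15)
E
```

```text
t 24.0 tcp [ 0.6478 -0.0427  0.316 ] rpy [ 179.69    0.72 -166.66] F [ 0.4 -0.4 -0.5] w 29.4
[[[0.01, -0.57, 0.77], [0.04, 0.09, 0.04], 15], [[-0.0, -0.0, 0.95], [-0.0, -0.0, 0.0], 15], [[-0.0, -0.0, 0.75], [-0.0, -0.0, 0.0], 15]]
```

apply_moves --targets '[[[0,-0.5,0.75],[0.04,0.08,0],15],[[0,0,0.9],[0,0,0],15],[[0,0,0.7],[0,0,0],15],[[0,0,0],[0,0,0],15],[[0,0,0],[0,0,0],15]]'

```text
time_s: 24.5
tcp_pos: [0.6545, -0.0693, 0.2194]
eef_rot: [-179.9, 0.1, -167.1]
contact_force: [0.1, 0.2, 0.4]
gripper_width: 0.0292
```

```bash
python3 - <<'E'
from plant import r
from h import *
plan(r,[S(0,0,.217)],15)
c=r.capture("side");cv2.imwrite("pics/s11.png",cv2.resize(c["img"][90:250,220:400],None,fx=4,fy=3.5))
E
```

```text
t 24.5 tcp [ 0.6545 -0.0693  0.2194] rpy [-1.7991e+02  6.0000e-02 -1.6705e+02] F [0.1 0.2 0.4] w 29.2
[[[0.01, 0.11, 0.06], [-0.01, 0.01, -0.01], 15]]
```

View pics/s11.png

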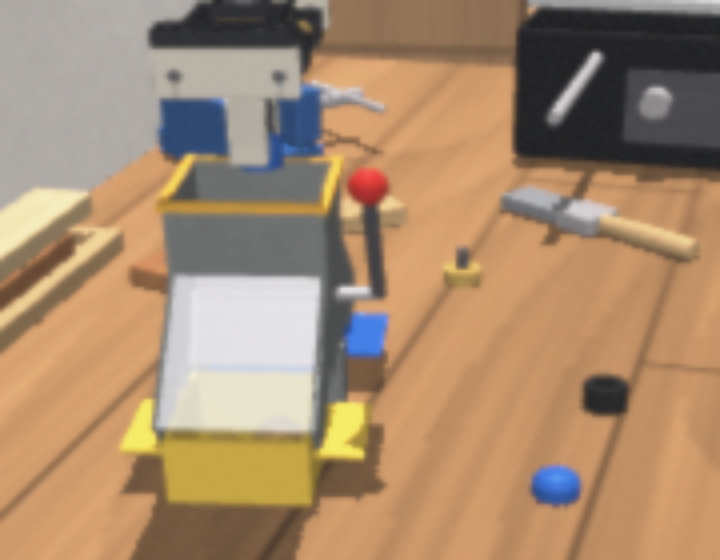

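Same state, lever left at (368,187). Releasing and moving clear.

apply_moves --targets '[[[0,0.1,0],[0,0,0],55],[[0,0,0],[0,0,0],55],[[0,0,0],[0,0,0],55],[[0,0,0],[0,0,0],55],[[0,0,-0.5],[0,0,0],55]]'

```text
time_s: 25.05
tcp_pos: [0.6541, -0.0631, 0.2433]
eef_rot: [-179.9, 0.3, -166.9]
contact_force: [0.6, -0.6, 0.7]
gripper_width: 0.0546
```

apply_moves --targets '[[[0,0,-0.9],[0,0,0],60],[[0,0.7,-0.6],[0,0,0],60],[[0.3,0.95,0],[0,0,0],60],[[0.4,0.9,0],[0,0,0],60],[[0.4,0.9,0],[0,0,0],60]]'

```text
time_s: 25.55
tcp_pos: [0.5812, 0.0617, 0.3089]
eef_rot: [-179.9, 0.7, -167.3]
contact_force: [-0.4, 1.4, 0.3]
gripper_width: 0.0601
```

apply_moves --targets '[[[0.33,0.95,0],[0,0,0],60],[[0.33,0.95,0],[0,0,0],60],[[0.33,0.95,0],[0,0,0],60],[[0,0,0],[0,0,0],60],[[0,0,0],[0,0,0],60]]'

```text
time_s: 26.05
tcp_pos: [0.5122, 0.1714, 0.312]
eef_rot: [180.0, 1.0, -166.9]
contact_force: [0.0, -0.4, -0.4]
gripper_width: 0.0601
```

```bash
python3 - <<'E'
from plant import r
from h import *
print(r.get_state()["tcp_pos"],r.get_state()["contact_force"])
c=r.capture("top");t=cv2.resize(c["img"][120:260,280:480],None,fx=4,fy=4);cv2.imwrite("pics/t12.png",t)
v=np.hstack([cv2.resize(x[50:300,60:500],None,fx=1.8,fy=1.8) for x in (t,)])
cv2.imwrite("pics/cmp2.png",cv2.convertScaleAbs(v,alpha=1.6,beta=-120))
cv2.imwrite("pics/full12.png",c["img"])
E
```

```text
[0.51220798 0.17138175 0.31201882] [ 0.04778292 -0.37238442 -0.42848341]
```

View pics/cmp2.png

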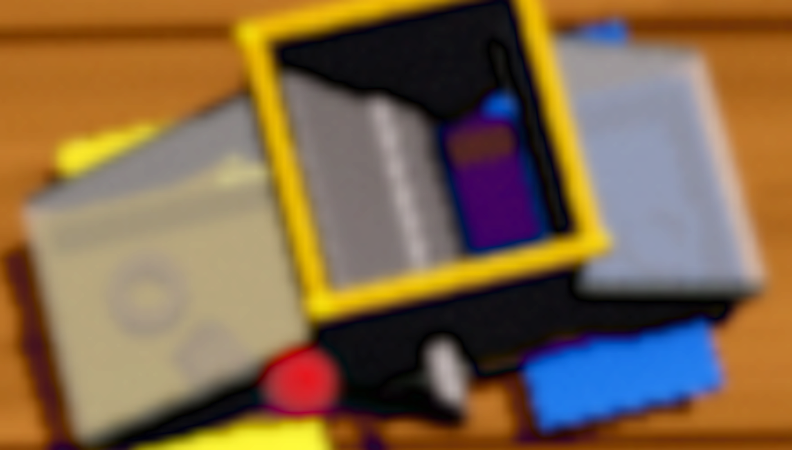

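View pics/full12.png

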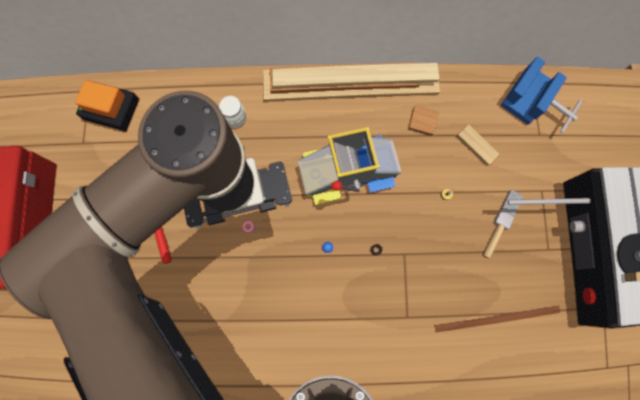

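Yellow bin: rings at (148,295) and (213,352) in the crop. The blue bin is hard to see through its roof, so I'm looking again with the wrist camera.

```bash
python3 - <<'E'
from plant import r
from h import *
L=[]
for n in ("t8","t10","t12"):
    x=cv2.cvtColor(cv2.imread(f"pics/{n}.png"),cv2.COLOR_BGR2GRAY)[80:220,380:480].astype(float)
    L.append(cv2.resize(np.clip((x-110)*4,0,255).astype(np.uint8),None,fx=2.6,fy=2.6))
cv2.imwrite("pics/cmp3.png",np.hstack(L))
plan(r,[S(.04,.05,.38),S(.04,-.1,.38)],60)
E
```

```text
t 26.1 tcp [0.5125 0.1711 0.3121] rpy [ 179.95    1.05 -166.99] F [ 0.2  0.7 -0.2] w 60.0
[[[-0.56, -0.95, -0.3], [0.01, 0.13, 0.0], 60], [[-0.56, -0.95, -0.3], [-0.0, 0.0, 0.0], 60], [[-0.56, -0.95, -0.3], [-0.0, 0.0, 0.0], 60], [[-0.55, -0.95, -0.31], [-0.0, 0.0, 0.0], 60], [[-0.56, -0.95, -0.3], [-0.0, 0.0, 0.0], 60]]
[[[-0.31, -0.54, -0.18], [-0.0, 0.0, 0.0], 60], [[-0.0, -0.95, 0.0], [-0.0, 0.0, 0.0], 60], [[-0.0, -0.95, 0.0], [-0.0, 0.0, 0.0], 60], [[-0.0, -0.95, 0.0], [-0.0, 0.0, 0.0], 60], [[-0.0, -0.9, 0.01], [-0.0, 0.0, 0.0], 60]]
```

View pics/cmp3.png

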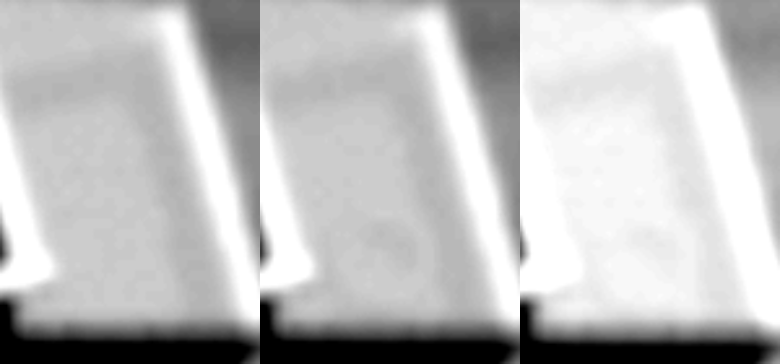

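The third panel is too bright (different exposure) to settle it. Taking the wrist look.

apply_moves --targets '[[[-0.55,-0.95,-0.4],[0,0.1,0],60],[[-0.55,-0.95,-0.4],[0,0,0],60],[[-0.55,-0.95,-0.4],[0,0,0],60],[[-0.55,-0.95,-0.3],[0,0,0],60],[[-0.55,-0.95,-0.3],[0,0,0],60]]'

```text
time_s: 26.6
tcp_pos: [0.6654, 0.004, 0.3866]
eef_rot: [179.9, 0.2, -166.7]
contact_force: [0.7, 0.7, -0.7]
gripper_width: 0.0604
```

apply_moves --targets '[[[-0.3,-0.95,0],[0,0,0],60],[[0,-0.95,0],[0,0,0],60],[[0,-0.95,0],[0,0,0],60],[[0,-0.6,0],[0,0,0],60],[[0,0,0],[0,0,0],60]]'

```text
time_s: 27.1
tcp_pos: [0.7137, -0.1472, 0.3834]
eef_rot: [-180.0, -0.0, -167.5]
contact_force: [0.9, -0.3, -0.7]
gripper_width: 0.06
```

```bash
python3 - <<'E'
from plant import r
from h import *
c,cfw=wristlook(r,"w13",S(0,-.0745,.02))
print(r.get_state()["tcp_pos"])
u,v=proj(c,S(0,-.0745,.02),cfw).astype(int)
a=c["img"][max(0,v-70):v+60,max(0,u-90):u+130]
cv2.imwrite("pics/w13z.png",cv2.resize(a,None,fx=3.6,fy=3.6,interpolation=cv2.INTER_CUBIC))
E
```

```text
pred px [330.29838006 139.23138604]
[ 0.71351521 -0.14613631  0.38337309]
```

View pics/w13z.png

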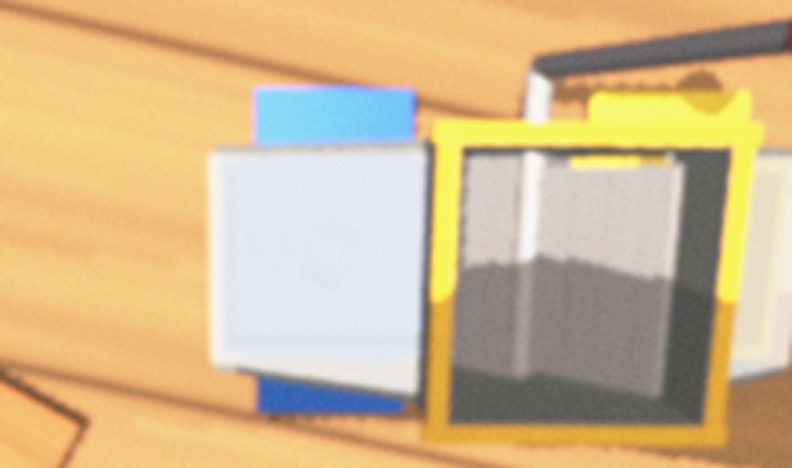

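```bash
python3 - <<'E'
from h import *
x=cv2.imread("pics/w13z.png")[140:370,205:430].astype(float)
b=x[...,2]; b=cv2.GaussianBlur(b,(0,0),3); bg=cv2.medianBlur(b.astype(np.uint8),151)
print(np.percentile(b,[5,50,95]))
y=np.clip((b-np.median(b))*8+128,0,255).astype(np.uint8)
t=cv2.imread("pics/full12.png")[140:173,378:402].astype(float)
g=t[...,2]; g=cv2.resize(g,None,fx=16,fy=16,interpolation=cv2.INTER_CUBIC); z=np.clip((g-np.median(g))*7+128,0,255).astype(np.uint8)
y=cv2.resize(y,(390,400)); z=cv2.resize(z,(390,400)); cv2.imwrite("pics/enh.png",np.hstack([y,z]))
E
```

```text
[182.60458651 228.59713148 243.84679116]
```

View pics/enh.png

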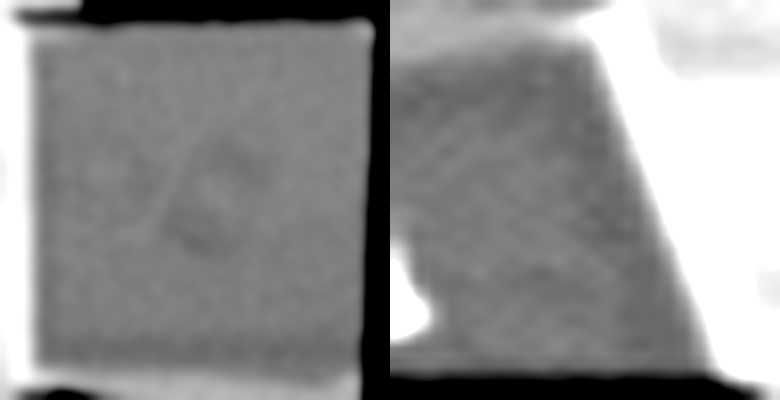

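```bash
python3 - <<'E'
from plant import r
from h import *
L=[cv2.resize(cv2.imread(f"pics/{n}.png")[90:200,290:400],None,fx=2.3,fy=4) for n in ("t8","t10","t12")]
cv2.imwrite("pics/mouth.png",cv2.convertScaleAbs(np.hstack(L),alpha=1.5))
c=r.capture("wrist"); z=c["z_map"]; print(np.round(z[105:175:6,290:380:8],3))
E
```

```text
[[0.5   0.498 0.499 0.467 0.468 0.469 0.469 0.469 0.499 0.321 0.322 0.323]
 [0.502 0.446 0.433 0.421 0.413 0.404 0.394 0.387 0.379 0.324 0.423 0.419]
 [0.505 0.446 0.436 0.427 0.417 0.407 0.396 0.389 0.379 0.326 0.436 0.421]
 [0.507 0.448 0.438 0.427 0.416 0.409 0.398 0.39  0.382 0.328 0.439 0.424]
 [0.51  0.451 0.441 0.43  0.421 0.411 0.399 0.392 0.384 0.331 0.44  0.424]
 [0.513 0.452 0.443 0.432 0.421 0.414 0.403 0.394 0.386 0.332 0.442 0.425]
 [0.514 0.455 0.446 0.434 0.424 0.416 0.406 0.397 0.388 0.333 0.443 0.429]
 [0.517 0.457 0.447 0.436 0.427 0.418 0.408 0.399 0.391 0.334 0.445 0.43 ]
 [0.522 0.461 0.449 0.439 0.429 0.42  0.409 0.401 0.392 0.336 0.447 0.431]
 [0.522 0.463 0.451 0.442 0.433 0.423 0.411 0.404 0.394 0.338 0.45  0.433]
 [0.526 0.525 0.455 0.444 0.434 0.424 0.413 0.406 0.396 0.34  0.451 0.433]
 [0.528 0.53  0.458 0.446 0.437 0.424 0.417 0.408 0.398 0.34  0.452 0.437]]
```

View pics/mouth.png

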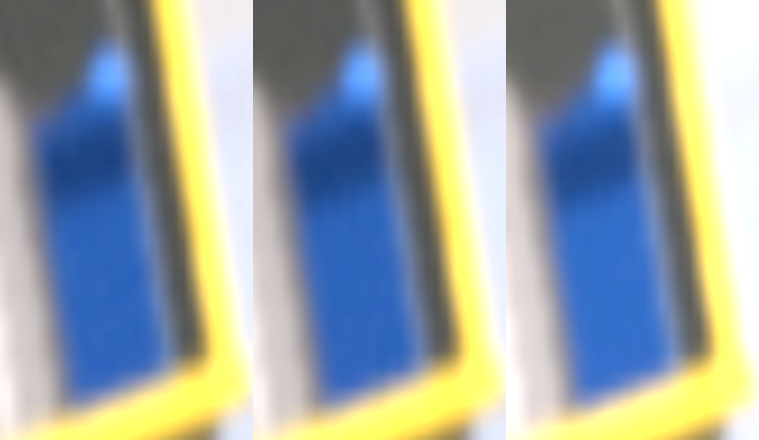

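```bash
python3 - <<'E'
from plant import r
from h import *
A=np.mean([r.capture("wrist")["img"].astype(float) for _ in range(12)],0)
x=A[108:172,297:360,:]; out=[]
for ch in (1,2):
    g=cv2.resize(x[...,ch],(390,400),interpolation=cv2.INTER_CUBIC)
    out.append(np.clip((g-np.median(g))*9+128,0,255).astype(np.uint8))
cv2.imwrite("pics/enh2.png",np.hstack(out)); print(r.get_state()["time_s"])
E
```

```text
27.8
```

View pics/enh2.png

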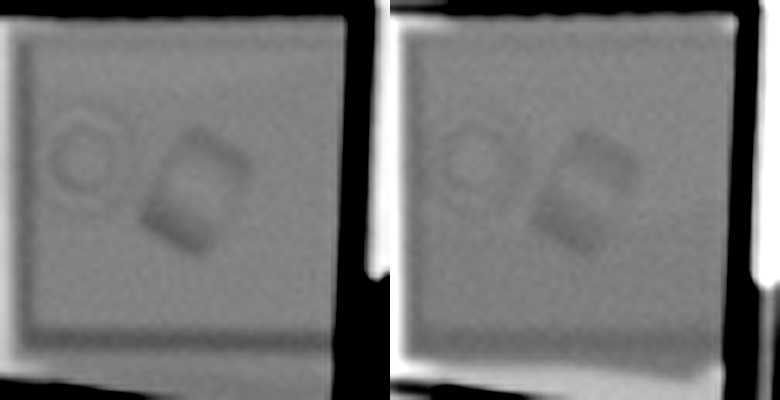

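The averaged wrist view shows both blue bushes in the blue bin and still: one standing at (85,155), one on its side at (195,190). Handing in.

```bash
python3 - <<'E'
from plant import r
s=r.get_state();print(s["tcp_pos"],s["contact_force"],s["gripper_width"]);print(r.close_job())
E
```

```text
[ 0.71352281 -0.14164536  0.38507957] [-0.35230374  0.22325816 -0.10994787] 0.06032292467850537
the job is handed in; nothing more can be done
None
```

I put both brass bushes in the yellow bin and both blue bushes in the blue bin, then handed the job in at about 28 s; it gives no verdict back.

- **What I did:** I pushed the lever to its right stop and dropped both brass bushes. Then I pushed it to its left stop and dropped both blue ones. At each stop the force rose (23 N and 36 N) and the lever went no further.
- **Yellow bin:** the last top view showed two rings under the clear roof.
- **Blue bin:** single pictures were too faint through the roof to confirm the second blue bush. Averaging 12 wrist pictures showed both, one upright and one on its side, at rest.
- **Chute and look-alikes:** the chute was clear below the mouth. The thumbscrew and the blue cap showed no visible shift in the last pictures.
- **Gripper:** it ended open and high above the bench, reading about zero force.
- **Disagreements:** the wrist camera put two of the bushes 3–4 mm from the top-camera positions. I moved the grasps to suit, and both held. The side view could barely tell the lever's right stop from nearby angles, so I relied on the force and the top view there.

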